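# Stand the bench microscope on its calibration patch and hold its button

## Robot

A 6-joint arm with a two-finger parallel gripper is mounted at the origin on the work surface. World frame = base frame: x ahead of the robot, y to its left, z up, the work surface at z = 0. Lengths are in m, angles in rad, forces in N, time in s.
With the tool pointing down it reaches from about 0.425 to 0.95 m from the base axis. Payload 3.5 kg.
Tool frame: the origin (TCP) lies on the centre line of the jaws, within the pads' length; the fingertips stand 8 mm ahead of it and the grasp point (between the pads) lies 11 mm behind it; z points along the fingers, y is the line along which they close (so a half turn about z gives the same grasp; the last joint's range is limited). The gripper opens to 85 mm and grips with 20 to 120 N. Pads are 22 mm wide; open, the fingers measure 114 mm over their backs; the gripper's body (76 mm by 85 mm) begins 54 mm behind the grasp point. The pads swing forward as they close: fully open they stand 13 mm farther back than shut.
Start: joints at [1.012, 0.286, 1.577, -0, 1.279, -0.15], TCP at [0.268, 0.619, 0.214] pointing down, gripper open.
Joint ranges: [-2.77, 2.77], [-0.9, 2.22], [0.21, 2.48], [-1.53, 4.67], [0.24, 2.81], [-2.84, 2.84]. Speed limits (rad/s): [2.79, 2.79, 3.14, 3.14, 3.14, 3.14].

## Interface

Orientations are given as a unit quaternion [x, y, z, w].
In Python, from plant import ctrl gives the robot as it stands. The module is installed in compiled form; this text tells all that it offers.
- The arm moves only by the tool send_rows, never from a script. Its argument "steps" is a list of rows, each a list of 5 numbers: the shift along the tool's x, y, z in m, then the turn about the tool's z in degrees, then the opening, from -1 (shut) to 1 (fully open). A call has 1 to 12 rows; each row is the pose to reach, as a shift and turn from the pose commanded when the call began, along the tool's axes at that moment; what a row does not reach only later rows make up. A row lasts 1/10 s, in which the tool goes at most 50 mm and 8.59 degrees, less where a joint would pass 70% of its speed; a pose out of reach is approached as far as the arm can. A call with a gripper value outside its range is refused whole. The fingers move at their own pace and stop on an object; "squeeze" is the grip in N (left out, the last holds). Time passes only in rows, so rows that repeat a pose let the fingers close. It gives the time, the measured TCP pose, the force, the opening and the grip force at its end, in the units of the state.
- ctrl.get_state(): the state, without advancing time (a new reading comes with each control period).
- ctrl.read_camera(name): name is "scene" or "top" or "wrist"; returns the picture (420x560x3 uint8, red, green, blue); there is no depth.
- ctrl.calibration(name): a dict with "intrinsics" (3x3 intrinsics, pixels), "extrinsics" (4x4, takes a point from world to camera coordinates); the wrist camera has in their place "tool_from_camera" (4x4, takes a point from camera to tool coordinates, whose origin is the TCP and whose axes are the flange's). Camera axes: x right, y up, looking along -z (the intrinsics and any distortion apply to the point x, -y, -z); pixel columns grow to the right and rows downward; lengths in m; the calibration is good to about 2 mm. A picture is of the moment at which its call begins: read the wrist's pose just before it. calibration takes no time and is no camera call.
- ctrl.sign_off(): hands the job in; it is judged then, once.
The state is a dict: "time": time; "qpos": joint angles; "dq": joint speeds; "joint_efforts": joint torques, N m; "eef_pos": TCP position; "tcp_rot": TCP orientation; "contact_force": force on the tool from outside, world axes, zero at the start; "wrist_torque": the same for the moment, N m; "opening": opening from 0.0 (shut) to 1.0 (fully open); "finger_force": force on a finger pad.
Only numpy, scipy, OpenCV 4.12 (cv2) and the standard library are available. Lean on these libraries where they do the work, as an engineer would, in place of code of your own. Each camera call takes 0.05 s, during which the arm holds its last target. There are 200 camera calls.

## Task

Tip the hand-held microscope that lies on the blue plate up onto its nose (the end without the red button), keeping the nose end down on the plate all the while rather than lifting it clear, so that it stands upright by itself with its foot wholly on the white calibration patch. Once it stands there let go of it, press the red button on its top fully down and hold it for a good three seconds to calibrate, then release it and leave the microscope standing there. Do not press the button before it stands, do not drop the microscope or force it hard against the plate, and do not move the other things about.

Things in the scene. Friction and masses are not known exactly. Their poses are not given: they have to be found in the camera images.
- scope: Microscope: round aluminium barrel, 32 mm in diameter, between two square black bumpers (40 x 40 x 12 mm); 150 mm long plus button, 0.2 to 0.4 kg, balanced midway. Origin: centre of the flat nose face. Own x: along the axis, nose to button end (bare barrel 12 to 138 mm). Starts lying, axis 20 mm above the plate; upright, x points up. Let go within 10 degrees of upright it settles upright.
- shutter (a joint): Momentary push button in the rear end face of the microscope: 0 = released, 0.006 m = fully down. A spring brings it back; it begins to move at about 2 N and is fully down at about 6 N.
- button_top (a point): Centre of the outer face of the red round button, 26 mm in diameter; it stands 10 mm proud of the rear bumper, 160 mm from the nose face along the microscope's axis.
- plate: Fixed blue painted plate, 300 (its x) x 380 (its y) x 4 mm thick, flat on the bench (bench top at z = 0). Origin: centre of its underside, so its top is at z = 4 mm.
- patch (a point): Centre, on the plate's top face, of the flat white calibration patch painted on the plate: a disc 90 mm in diameter with a thin black outline, 75 mm from the plate's centre along the plate's -y (to the robot's right). The microscope's foot can slide on it.
- lens_cap: Bystander: black lens cap, a disc 48 mm in diameter and 16 mm high, lying on the plate to one side of the patch. Origin: centre of its underside.
- slide_case: Bystander: green slide case, 80 x 32 x 18 mm, lying on the plate on the other side of the patch. Origin: centre of its underside.
- jar: Bystander: blue jar with red cap, 68 mm in diameter, 85 mm high. Origin: centre of its underside.
- cleaner: Bystander: white bottle with black cap, 54 mm in diameter, 130 mm high. Origin: centre of its underside.
- driver: Bystander: screwdriver with yellow handle, about 180 mm long, lying. Origin: under its middle.
- brush: Bystander: brush about 170 mm long, lying. Origin: under its middle.
- phone: Bystander: black phone, 150 x 72 x 9 mm, lying flat. Origin: centre of its underside.
There are look-alikes about, which are no part of the job. Leave any orange look-alike of the scope alone.

How it is judged:
On the way, in this order (a step that is already met when the one before it is completed fails the run):
1. the microscope is half raised (30 to 60 degrees), with its nose bearing on the plate (angle between scope's own x axis and vertical between 0.52 and 1.05 rad and contact force between scope and plate above 0.2 N), for 0.1 s.
2. the microscope stands upright on the patch, let go (angle between scope's own x axis and vertical below 0.05 rad and horizontal distance between scope and patch below 0.018 m and height (world z) of scope below 0.008 m and contact force between the fingers and scope below 0.05 N), for 0.2 s.
3. the button is held down for about three seconds while the microscope stands on the patch (angle between scope's own x axis and vertical below 0.08 rad and horizontal distance between scope and patch below 0.018 m and value of joint shutter above 0.004 m), for 2.8 s.
At the end, for the whole second after the job is handed in: The microscope stands still and upright (within 3 degrees) on its nose, its foot's centre within 18 mm of the patch's centre and down on the plate, and the button is released (angle between scope's own x axis and vertical below 0.05 rad and horizontal distance between scope and patch below 0.018 m and height (world z) of scope below 0.008 m and value of joint shutter below 0.0015 m and linear speed of scope below 0.01 m/s and angular speed of scope below 0.1 rad/s); the robot touches nothing.
It fails at once if the nose end lifted clear of the plate (by more than about 12 mm) (height (world z) of scope above 0.037 m or (angle between scope's own x axis and vertical below 0.75 rad and height (world z) of scope above 0.03 m)).
It fails at once if the button pressed while the microscope does not stand upright (value of joint shutter above 0.003 m and angle between scope's own x axis and vertical above 0.2 rad).
It fails at once if the microscope dropped on or forced against the plate with more than 60 N (contact force between scope and plate above 60 N).
It fails at once if another thing moved by more than 25 mm (distance of any of lens_cap, slide_case, jar, cleaner, driver, brush, phone from where it was at the start of the episode above 0.025 m).
It also fails if it takes over 59 s, if anything falls off the work surface, if the arm or the gripper's body presses on something with over 40 N, if the wrist force passes 120 N, or if a joint passes its speed limit or range.

## Working session

There is one attempt and no reset: what is moved stays moved. The work goes in short steps, Python scripts to look and compute and a tool call to move; the robot and the scene stay as the last step left them, time stands still between calls to the robot, and variables do not carry over. Pictures are saved under pics/ and viewed, at most 10 in all, crops included, and the job is handed in when it is done.

Besides the shell and the picture viewer there is one more tool, called after "Call:" as name(argument=value, ...), one argument or row to a line, values as JSON. send_rows: Moves the arm, as the interface text tells. Its arguments: {"type":"object","properties":{"steps":{"type":"array","items":{"type":"array","items":{"type":"number"}}},"squeeze":{"type":"number"}},"required":["steps"]}

```bash
mkdir -p pics; cat > h.py <<'E'
import numpy as np,cv2
from plant import ctrl
from scipy.spatial.transform import Rotation as R
def cam(name):
    c=ctrl.calibration(name); K=np.array(c["intrinsics"])
    if name=="wrist":
        s=ctrl.get_state(); T=np.eye(4); T[:3,:3]=R.from_quat(s["tcp_rot"]).as_matrix(); T[:3,3]=s["eef_pos"]
        E=np.linalg.inv(T@np.array(c["tool_from_camera"]))
    else: E=np.array(c["extrinsics"])
    return K,E,c
def ray(K,E,uv,z):
    uv=np.atleast_2d(uv).astype(float)
    d=np.c_[(uv[:,0]-K[0,2])/K[0,0],-(uv[:,1]-K[1,2])/K[1,1],-np.ones(len(uv))]
    W=np.linalg.inv(E); o=W[:3,3]; d=d@W[:3,:3].T
    return o+d*((z-o[2])/d[:,2])[:,None]
def proj(K,E,p):
    q=np.atleast_2d(p)@E[:3,:3].T+E[:3,3]
    return np.c_[K[0,0]*q[:,0]/-q[:,2]+K[0,2],K[1,1]*-q[:,1]/-q[:,2]+K[1,2]]
def snap(name,f):
    k=cam(name); im=ctrl.read_camera(name); cv2.imwrite("pics/"+f,im[:,:,::-1]); return im,k
E
python3 - <<'E'
from h import *
for n in("top","scene"):
    im,k=snap(n,n+"0.png"); print(k[0].round(1),k[1].round(3),[x for x in k[2] if x not in("intrinsics","extrinsics")])
print(ctrl.get_state())
E
```

```text
[[491.8   0.  273.1]
 [  0.  491.8 213.5]
 [  0.    0.    1. ]] [[-0.018 -1.    -0.01   0.016]
 [ 0.982 -0.02   0.188 -0.533]
 [-0.188 -0.006  0.982 -1.238]
 [ 0.     0.     0.     1.   ]] []
[[394.1   0.  284. ]
 [  0.  394.1 207.7]
 [  0.    0.    1. ]] [[-0.492  0.871 -0.009  0.283]
 [-0.667 -0.37   0.646  0.33 ]
 [ 0.559  0.324  0.763 -1.333]
 [ 0.     0.     0.     1.   ]] []
{'time': 0.1, 'qpos': array([ 1.01197842e+00,  2.87070498e-01,  1.57804215e+00,  3.32511157e-05,
        1.27862233e+00, -1.49982956e-01]), 'dq': array([-2.79893756e-04, -3.25766473e-03, -2.00636486e-03,  5.15648144e-05,
       -1.03156425e-03, -1.23798589e-03]), 'joint_efforts': array([ 3.03293054e-04, -4.07298160e+01, -2.93696916e+01, -1.73463923e-04,
        3.42998064e-03,  2.55918491e-05]), 'eef_pos': array([0.26795199, 0.61884192, 0.21298369]), 'tcp_rot': array([ 2.03001387e-01,  9.79177864e-01, -9.99071571e-04, -3.86650241e-04]), 'contact_force': array([-0.45192643, -0.87272175,  0.71379439]), 'wrist_torque': array([0.04607759, 0.00764045, 0.03175054]), 'finger_force': 0.0, 'opening': 0.9986120645419184}
```

View pics/top0.png

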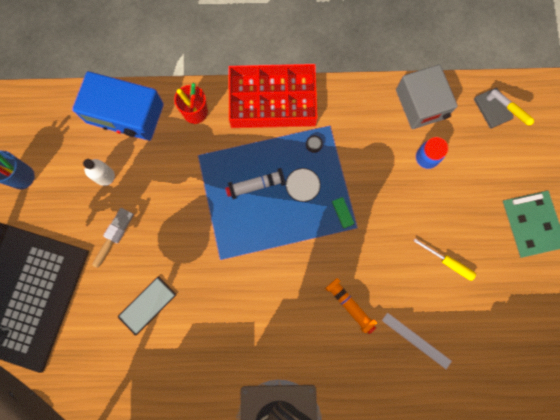

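View pics/scene0.png

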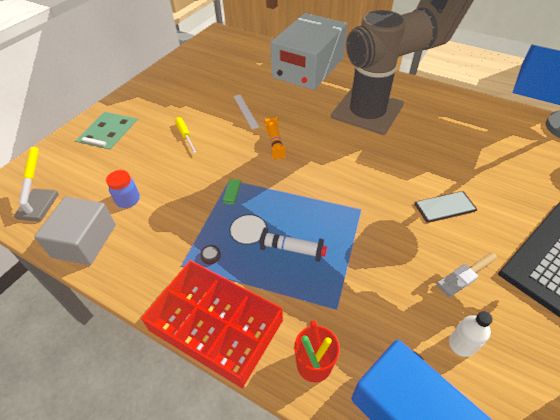

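The top view shows the scope from the red button (229,191) to the nose bumper (278,177), and the patch at (303,185). The lens cap is at (315,143) and the slide case at (343,213). The scene view agrees: button (322,251), patch (248,230).

```bash
python3 - <<'E'
from h import *
def comp(m,near):
    n,l,s,c=cv2.connectedComponentsWithStats(m.astype(np.uint8)); 
    i=min((i for i in range(1,n) if s[i,4]>15),key=lambda i:np.hypot(*(c[i]-near))); return c[i],s[i],l==i
for n,pp,bp in(("top",(303,185),(229,191)),("scene",(248,230),(322,251))):
    im=cv2.imread(f"pics/{n}0.png"); K,E,_=cam(n); b,g,r=[im[:,:,i].astype(int) for i in range(3)]
    w=(np.minimum(np.minimum(b,g),r)>140)
    c,s,m=comp(w,pp); cs,_=cv2.findContours(m.astype(np.uint8),0,1); e=cv2.minEnclosingCircle(cs[0])
    P=ray(K,E,cs[0][:,0],.004); print(n,"patch",c,s,ray(K,E,c,.004).round(4),np.ptp(P,axis=0)[:2].round(3),P.mean(0).round(4))
    c,s,m=comp((r>120)&(g<70)&(b<70),bp); print("button",c,s,ray(K,E,c,.024).round(4))
    hsv=cv2.cvtColor(im,cv2.COLOR_BGR2HSV)
    bl=(abs(hsv[:,:,0].astype(int)-107)<10)&(hsv[:,:,1]>140)
    c,s,m=comp(cv2.morphologyEx(bl.astype(np.uint8),2,np.ones((3,3))),pp); cs,_=cv2.findContours(m.astype(np.uint8),0,1)
    q=cv2.boxPoints(cv2.minAreaRect(np.float32(ray(K,E,max(cs,key=cv2.contourArea)[:,0],.004)[:,:2]))); print("plate",s,q.round(3).tolist())
im=cv2.imread("pics/top0.png")[120:265,190:365]
cv2.imwrite("pics/c1.png",cv2.resize(im,None,fx=4,fy=4,interpolation=2))
E
```

```text
top patch [302.66753927 184.51832461] [287 169  32  32 764] [[ 0.6214 -0.0772  0.004 ]] [0.088 0.086] [ 0.6213 -0.0773  0.004 ]
button [228.04347826 191.34782609] [226 188   5   8  23] [[0.6016 0.126  0.024 ]]
plate [ 206  148  134  110 8603] [[0.42399999499320984, 0.14900000393390656], [0.49799999594688416, -0.20200000703334808], [0.7739999890327454, -0.14399999380111694], [0.6990000009536743, 0.2070000022649765]]
scene patch [247.11843876 228.62987887] [231 215  35  28 743] [[ 0.6234 -0.0807  0.004 ]] [0.09  0.086] [ 0.6225 -0.0802  0.004 ]
button [322.97560976 250.75609756] [321 246   5  10  41] [[0.6032 0.1229 0.024 ]]
plate [265 216  54  26 437] [[0.5360000133514404, 0.0860000029206276], [0.5580000281333923, -0.06300000101327896], [0.6039999723434448, -0.05700000002980232], [0.5820000171661377, 0.09300000220537186]]
```

View pics/c1.png

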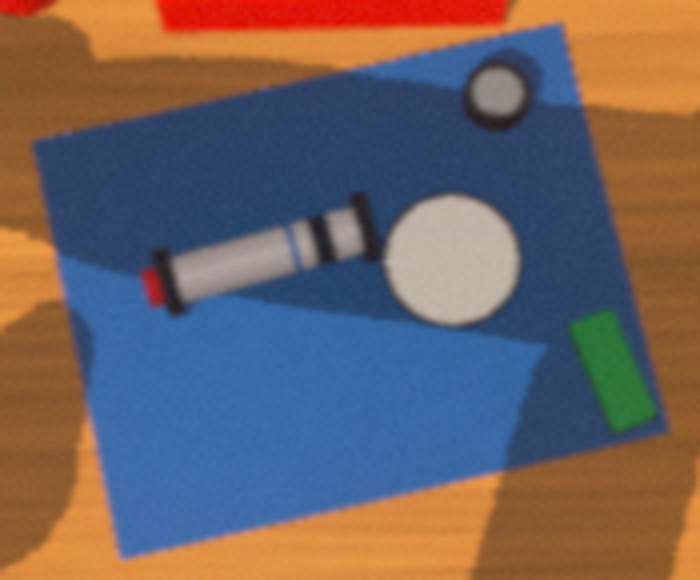

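The crop shows the nose bumper centred at (370,227), the rear bumper at (170,281) and the button at (152,287), all in crop pixels.

```bash
cat >> h.py <<'E'
def togo(p,axis=None):
    "shift in tool axes to world point p; turn about tool z so that tool y is perpendicular to axis"
    s=ctrl.get_state(); M=R.from_quat(s["tcp_rot"]).as_matrix()
    print("shift",(M.T@(np.array(p)-s["eef_pos"])).round(4),"tcp",s["eef_pos"].round(4),"F",s["contact_force"].round(1),"t",s["time"])
    if axis is not None:
        a=M.T@np.append(axis,0); t=np.degrees(np.arctan2(a[1],a[0])); print("turn",((t+90)%180)-90,"axis in tool",a.round(3))
E
python3 - <<'E'
from h import *
K,E,_=cam("top")
f=lambda x,y:[190+x/4-.4,120+y/4-.4]
P=ray(K,E,[f(370,227),f(170,281)],.044); B=ray(K,E,[f(152,287)],.024)
print(P,B); d=P[1]-P[0]; print(np.linalg.norm(d),np.degrees(np.arctan2(d[1],d[0])))
d/=np.linalg.norm(d); d=d[:2]; g=P[1][:2]-d*(.144-.103); print("grip",g)
togo([*g,.2],d); print(R.from_quat(ctrl.get_state()["tcp_rot"]).as_matrix().round(3))
E
```

```text
[[ 0.63492471 -0.02063179  0.044     ]
 [ 0.60062545  0.11320265  0.044     ]] [[0.60159311 0.12720138 0.024     ]]
0.1381596785379791 104.37446077336584
grip [0.61080403 0.0734862 ]
shift [-0.5314 -0.3641  0.0136] tcp [0.268  0.6188 0.213 ] F [-0.5 -0.9  0.7] t 0.1
turn 52.20040581531683 axis in tool [ 0.613  0.79  -0.001]
[[-0.918  0.398 -0.001]
 [ 0.398  0.918 -0.002]
 [ 0.    -0.002 -1.   ]]
```

Call:
send_rows(
  steps=[
    [-0.04,-0.028,0,8,1],
    [-0.08,-0.056,0,16,1],
    [-0.12,-0.084,0,24,1],
    [-0.16,-0.11,0,32,1],
    [-0.2,-0.14,0,40,1],
    [-0.24,-0.167,0,48,1],
    [-0.28,-0.195,0,52,1],
    [-0.32,-0.222,0,52,1],
    [-0.36,-0.25,0,52,1],
    [-0.4,-0.278,0,52,1],
    [-0.44,-0.306,0,52,1],
    [-0.48,-0.33,0,52,1],
  ],
)

```text
time: 1.3
eef_pos: [0.5779, 0.1237, 0.2138]
tcp_rot: [0.612, 0.791, -0.0, -0.0]
contact_force: [0.8, 0.5, -0.3]
opening: 1.003
finger_force: 0.0
```

```bash
python3 - <<'E'
from h import *
togo([.6108,.0735,.2],[-.2483,.9687])
E
```

```text
shift [-0.0569  0.0193  0.0137] tcp [0.5779 0.1237 0.2138] F [ 0.8  0.5 -0.3] t 1.3
turn 0.1706695755648724 axis in tool [1.    0.003 0.   ]
```

Call:
send_rows(
  steps=[
    [-0.03,0.01,0.006,0,1],
    [-0.056,0.019,0.013,0,1],
    [-0.056,0.019,0.013,0,1],
    [-0.056,0.019,0.013,0,1],
  ],
)

```text
time: 1.7
eef_pos: [0.6096, 0.0761, 0.2003]
tcp_rot: [0.612, 0.791, -0.0, -0.001]
contact_force: [-0.1, -0.1, 0.0]
opening: 1.001
finger_force: 0.0
```

```bash
python3 - <<'E'
from h import *
togo([.6108,.0735,.024],[-.2483,.9687])
im,(K,E,c)=snap("wrist","w1.png"); print(K.round(1),np.linalg.inv(E)[:3,3])
d=np.array([-.2483,.9687]);n=np.array([.635,-.0206])-d*.006
print("pred", [proj(K,E,[*(n+d*x),z]).round(0).tolist() for x,z in((0,.044),(.103,.04),(.15,.044),(.16,.024))], proj(K,E,[.622,-.078,.004]))
E
```

```text
shift [-0.003   0.0009  0.1763] tcp [0.6096 0.0761 0.2003] F [-0.1 -0.1  0. ] t 1.7
turn 0.12940413402660056 axis in tool [1.    0.002 0.001]
[[313.5   0.  276.3]
 [  0.  313.5 207.4]
 [  0.    0.    1. ]] [0.59002074 0.15012484 0.35985285]
pred [[[278.0, 277.0]], [[278.0, 188.0]], [[278.0, 143.0]], [[278.0, 132.0]]] [[256.81488342 293.23473942]]
```

View pics/w1.png

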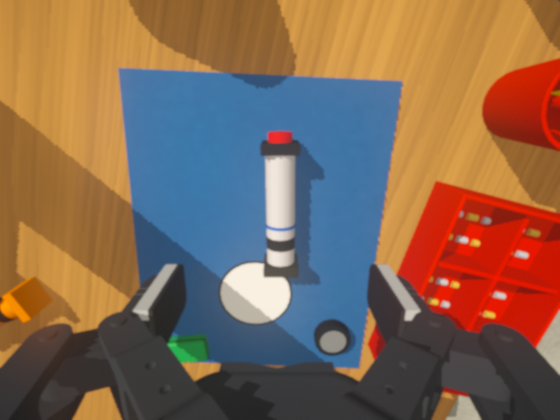

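The wrist view confirms the prediction within 3 px: scope axis at column 280, nose end at row 276, button at row 132, patch at (255,293). I'll descend and grip.

Call:
send_rows(
  steps=[
    [-0.003,0.001,0.03,0,1],
    [-0.003,0.001,0.07,0,1],
    [-0.003,0.001,0.11,0,1],
    [-0.003,0.001,0.14,0,1],
    [-0.003,0.001,0.16,0,1],
    [-0.003,0.001,0.176,0,1],
    [-0.003,0.001,0.176,0,0.2],
    [-0.003,0.001,0.176,0,-0.6],
    [-0.003,0.001,0.176,0,-1],
    [-0.003,0.001,0.176,0,-1],
    [-0.003,0.001,0.176,0,-1],
    [-0.003,0.001,0.176,0,-1],
  ],
  squeeze=20,
)

```text
time: 2.95
eef_pos: [0.6122, 0.0736, 0.0259]
tcp_rot: [0.612, 0.791, 0.0, 0.0]
contact_force: [-0.3, 0.2, -0.3]
opening: 0.006
finger_force: 0.0
```

```bash
python3 - <<'E'
from h import *
togo([.6108,.0735,.024],[-.2483,.9687]); print(ctrl.get_state()["opening"],ctrl.get_state()["finger_force"])
E
```

```text
shift [ 0.0002 -0.0013  0.0019] tcp [0.6122 0.0736 0.0259] F [-0.3  0.2 -0.3] t 2.95
turn 0.19727762779751856 axis in tool [ 1.     0.003 -0.   ]
0.005502767738681128 0.0
```

```bash
python3 - <<'E'
from h import *
a,_=snap("wrist","w2.png"); b,_=snap("scene","s2.png")
b=cv2.resize(b[150:330,180:420],None,fx=2,fy=2); a=cv2.resize(a,(400,300))
c=np.zeros((360,800,3),np.uint8); c[:300,:400]=a; c[:,400:]=b[:,:400]; cv2.imwrite("pics/c2.png",c[:,:,::-1])
E
```

```text
(no output)
```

View pics/c2.png

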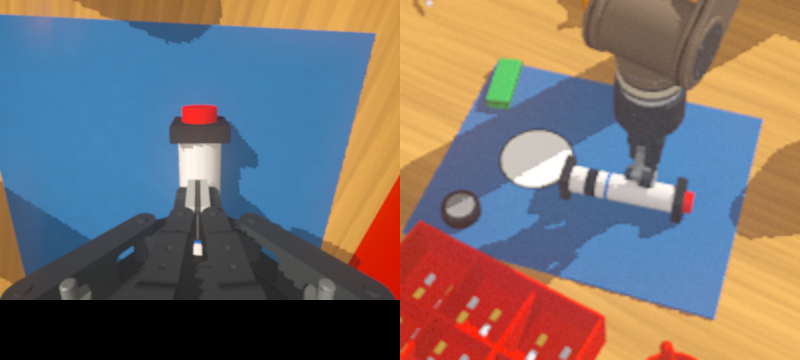

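The combined view (wrist left, scene right) shows the fingers shut at about (640,180), with the scope still lying and the button unmoved at (688,201). I need to know where the tips really are.

```bash
python3 - <<'E'
from h import *
s=ctrl.get_state(); p=s["eef_pos"]; print(s["opening"],s["contact_force"].round(2))
for n in("scene","wrist"):
    K,E,_=cam(n)
    for dz in(-.008,0,.011,.03): print(n,dz,proj(K,E,p+[0,0,dz]).round(1))
a=cv2.imread("pics/w2.png")[200:420,150:410]; b=cv2.imread("pics/s2.png")[170:280,230:360]
c=np.zeros((440,800,3),np.uint8); a=cv2.resize(a,None,fx=1.5,fy=1.5); b=cv2.resize(b,None,fx=3.2,fy=3.2,interpolation=2)
c[:a.shape[0],:a.shape[1]]=a; c[:b.shape[0],384:384+b.shape[1]]=b; cv2.imwrite("pics/c3.png",c)
E
```

```text
-0.0018262229848019023 [0.84 0.05 0.69]
scene -0.008 [[302.9 246.6]]
scene 0 [[303.  244.7]]
scene 0.011 [[303.1 242.1]]
scene 0.03 [[303.3 237.4]]
wrist -0.008 [[277.6 246.6]]
wrist 0 [[277.6 252.6]]
wrist 0.011 [[277.7 261.8]]
wrist 0.03 [[277.9 280.7]]
```

View pics/c3.png

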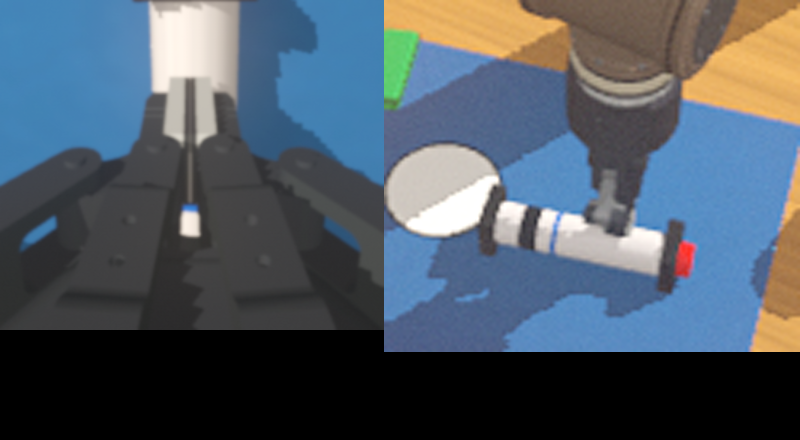

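```bash
python3 - <<'E'
from h import *
K,E,c=cam("wrist"); print(np.array(c["tool_from_camera"]).round(3))
d=np.array([-.2483,.9687]);n=np.array([.635,-.0206])-d*.006
print("pred", [proj(K,E,[*(n+d*x),z]).round(0).tolist() for x,z in((.138,.044),(.15,.044),(.16,.037))])
im=cv2.imread("pics/w2.png").astype(int); m=(im[:,:,2]>120)&(im[:,:,1]<60)&(im[:,:,0]<60); m[:,450:]=0
y,x=np.nonzero(m); print("button",x.min(),x.max(),y.min(),y.max())
m=(im.sum(2)<150); col=m[100:260,279]; print("dark rows",np.nonzero(col)[0]+100)
p=ctrl.get_state()["eef_pos"]
for t in(-.008,.004,.014): print(t,proj(K,E,p+[*(d*.011),-t*-1]).round(0), proj(K,E,p+[*(d*.011),0]-np.array([0,0,t])).round(0))
E
```

```text
[[ 0.     0.954  0.301  0.077]
 [ 1.    -0.     0.001 -0.001]
 [ 0.001  0.301 -0.954 -0.159]
 [ 0.     0.     0.     1.   ]]
pred [[[276.0, 202.0]], [[276.0, 177.0]], [[276.0, 153.0]]]
button 255 303 148 173
dark rows []
-0.008 [[278. 229.]] [[278. 240.]]
0.004 [[278. 237.]] [[278. 232.]]
0.014 [[278. 245.]] [[278. 225.]]
```

The images show the tips standing about 22–30 mm behind where the TCP figure puts them: they shut just above the barrel. I'll reopen and descend in steps, watching the force.

Call:
send_rows(
  steps=[
    [0,0,0,0,1],
    [0,0,0,0,1],
    [0,0,0,0,1],
    [0,0,0,0,1],
    [0,0,0,0,1],
    [0,0,0,0,1],
    [0,0,0.01,0,1],
    [0,0,0.015,0,1],
    [0,0,0.02,0,1],
    [0,0,0.02,0,1],
  ],
)

```text
time: 4.05
eef_pos: [0.6107, 0.0737, 0.0037]
tcp_rot: [0.612, 0.791, -0.001, -0.001]
contact_force: [-0.7, 0.4, 0.2]
opening: 0.999
finger_force: 0.0
```

Call:
send_rows(
  steps=[
    [0,0,0.003,0,1],
    [0,0,0.006,0,1],
    [0,0,0.008,0,1],
    [0,0,0.008,0,1],
  ],
)

```text
time: 4.45
eef_pos: [0.6116, 0.0737, -0.0031]
tcp_rot: [0.612, 0.791, -0.0, -0.0]
contact_force: [-0.3, 0.3, 0.4]
opening: 1.001
finger_force: 0.0
```

Call:
send_rows(
  steps=[
    [0,0,0.003,0,1],
    [0,0,0.006,0,1],
    [0,0,0.008,0,1],
    [0,0,0.008,0,1],
  ],
)

```text
time: 4.85
eef_pos: [0.6114, 0.0737, -0.0113]
tcp_rot: [0.612, 0.791, -0.0, -0.0]
contact_force: [-0.0, 0.1, -0.8]
opening: 1.004
finger_force: 0.0
```

```bash
python3 - <<'E'
from h import *
snap("wrist","w4.png"); print(ctrl.get_state()["eef_pos"])
E
```

```text
[ 0.61157338  0.0737219  -0.01102945]
```

View pics/w4.png

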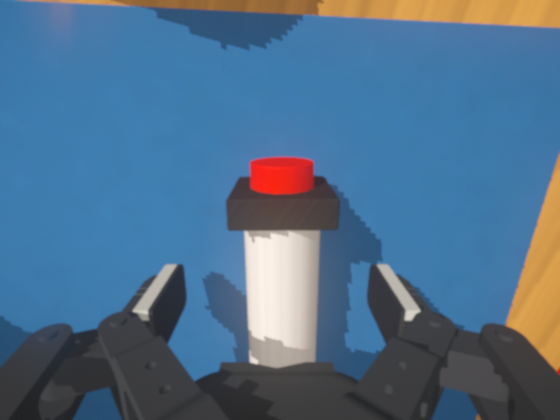

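The wrist view shows the barrel between the pads (tips at (183,265) and (372,265)), with tips at about z = 0.014 when open. I'll raise a little, move 6 mm toward the button, and close.

Call:
send_rows(
  steps=[
    [0.006,0.001,-0.008,0,1],
    [0.006,0.001,-0.008,0,0.3],
    [0.006,0.001,-0.008,0,-0.5],
    [0.006,0.001,-0.008,0,-1],
    [0.006,0.001,-0.008,0,-1],
    [0.006,0.001,-0.008,0,-1],
    [0.006,0.001,-0.008,0,-1],
    [0.006,0.001,-0.008,0,-1],
  ],
  squeeze=20,
)

```text
time: 5.7
eef_pos: [0.6114, 0.0798, -0.0026]
tcp_rot: [0.612, 0.791, 0.0, 0.0]
contact_force: [-0.9, 0.2, 1.5]
opening: 0.366
finger_force: 20.5
```

```bash
python3 - <<'E'
from h import *
s=ctrl.get_state(); print(s["opening"],s["finger_force"],s["contact_force"],s["eef_pos"])
M=R.from_quat(s["tcp_rot"]).as_matrix(); print(M.round(3))
# arc: grip at scope (g along, 20 up) about nose-lower-edge
g=.109
for a in range(0,91,10):
    t=np.radians(a); x=g*np.cos(t)-.02*np.sin(t); z=g*np.sin(t)+.02*np.cos(t); print(a,round(x-g,4),round(z-.02,4))
E
```

```text
0.366237853751615 20.482568442821503 [-0.9025741  0.2274648  1.5183417] [ 0.61143859  0.07977697 -0.00255849]
[[-0.252  0.968  0.   ]
 [ 0.968  0.252  0.   ]
 [-0.     0.    -1.   ]]
0 0.0 0.0
10 -0.0051 0.0186
20 -0.0134 0.0361
30 -0.0246 0.0518
40 -0.0384 0.0654
50 -0.0543 0.0764
60 -0.0718 0.0844
70 -0.0905 0.0893
80 -0.1098 0.0908
90 -0.129 0.089
```

```bash
cat >> h.py <<'E'
def btn():
    "red button in wrist view -> tilt estimate cue"
    im=ctrl.read_camera("wrist").astype(int); m=((im[:,:,0]>110)&(im[:,:,1]<70)&(im[:,:,2]<70)).astype(np.uint8)
    n,l,s,c=cv2.connectedComponentsWithStats(m); i=min((i for i in range(1,n) if s[i,4]>60),key=lambda i:abs(c[i][0]-279)+.3*abs(c[i][1]-180)); print("button",s[i],c[i].round(1)); return im
E
python3 -c "
from h import *
btn()"
```

```text
button [ 245  168   60   36 1904] [274.9 185.7]
```

Call:
send_rows(
  steps=[
    [-0.001,0,-0.002,0,-1],
    [-0.001,0,-0.004,0,-1],
    [-0.002,0,-0.006,0,-1],
    [-0.002,0,-0.008,0,-1],
    [-0.002,0,-0.008,0,-1],
  ],
)

```text
time: 6.25
eef_pos: [0.6118, 0.0777, 0.0054]
tcp_rot: [0.612, 0.791, 0.0, 0.0]
contact_force: [0.2, -0.2, -2.7]
opening: 0.366
finger_force: 20.1
```

```bash
python3 -c "
from h import *
btn(); togo([0,0,0]); print(ctrl.get_state()['wrist_torque'])"
```

```text
button [ 245  168   60   37 1939] [274.9 186. ]
shift [ 0.0786 -0.6116  0.0052] tcp [0.6117 0.0778 0.0053] F [-0.5  0.7 -2. ] t 6.3
[ 0.05794702 -0.02718373  0.01916319]
```

It isn't pivoting: the button hasn't shifted in the wrist view, so the 20 N grip is too stiff. I'll go back down and ease the grip through the opening command.

Call:
send_rows(
  steps=[
    [0.001,0,0.003,0,-1],
    [0.002,0,0.006,0,-1],
    [0.002,0,0.006,0,-0.4],
    [0.002,0,0.006,0,-0.4],
    [0.002,0,0.006,0,-0.3],
    [0.002,0,0.006,0,-0.3],
  ],
)

```text
time: 6.9
eef_pos: [0.6113, 0.0797, -0.0007]
tcp_rot: [0.612, 0.791, 0.0, 0.0]
contact_force: [0.4, -0.0, -2.7]
opening: 0.364
finger_force: 20.1
```

Call:
send_rows(
  steps=[
    [0,0,0,0,-0.285],
    [0,0,0,0,-0.275],
    [0,0,0,0,-0.275],
  ],
)

```text
time: 7.2
eef_pos: [0.6113, 0.0797, -0.0007]
tcp_rot: [0.612, 0.791, 0.0, 0.0]
contact_force: [0.5, -1.0, -2.5]
opening: 0.366
finger_force: 20.1
```

Call:
send_rows(
  steps=[
    [0,0,0,0,-0.268],
    [0,0,0,0,-0.264],
    [0,0,0,0,-0.264],
  ],
)

```text
time: 7.5
eef_pos: [0.6112, 0.0798, -0.0008]
tcp_rot: [0.612, 0.791, 0.0, 0.0]
contact_force: [0.3, 0.4, -2.9]
opening: 0.368
finger_force: 12.1
```

Call:
send_rows(
  steps=[
    [0,0,0,0,-0.262],
    [0,0,0,0,-0.262],
  ],
)

```text
time: 7.7
eef_pos: [0.6112, 0.0798, -0.0008]
tcp_rot: [0.612, 0.791, -0.0, -0.0]
contact_force: [0.7, 0.6, -1.7]
opening: 0.369
finger_force: 10.0
```

```bash
python3 -c "
from h import *
btn(); togo([0,0,0])"
```

```text
button [ 245  168   61   37 1959] [275.  186.1]
shift [ 0.0767 -0.6116 -0.0008] tcp [ 0.6112  0.0797 -0.0008] F [ 1.  -0.5 -2.3] t 7.75
```

Call:
send_rows(
  steps=[
    [0,0,0,0,-0.26],
    [0,0,0,0,-0.258],
    [0,0,0,0,-0.258],
  ],
)

```text
time: 8.05
eef_pos: [0.6113, 0.0797, -0.0007]
tcp_rot: [0.612, 0.791, 0.0, 0.0]
contact_force: [0.2, -0.1, -2.7]
opening: 0.366
finger_force: 5.9
```

```bash
python3 -c "
from h import *
btn(); togo([0,0,0])"
```

```text
button [ 245  168   61   37 1967] [275.4 186.2]
shift [ 0.0767 -0.6117 -0.0008] tcp [ 0.6113  0.0797 -0.0007] F [ 0.6  0.1 -1.7] t 8.1
```

Call:
send_rows(
  steps=[
    [0,0,-0.002,0,-0.258],
    [-0.001,0,-0.004,0,-0.258],
    [-0.002,0,-0.007,0,-0.258],
    [-0.002,0,-0.007,0,-0.258],
  ],
)

```text
time: 8.5
eef_pos: [0.6123, 0.0776, 0.007]
tcp_rot: [0.612, 0.791, 0.0, 0.0]
contact_force: [-0.2, 1.0, -2.2]
opening: 0.373
finger_force: 5.7
```

```bash
python3 -c "
from h import *
btn(); togo([0,0,0]);print(ctrl.get_state()['finger_force'])"
```

```text
button [ 245  168   62   41 2237] [275.9 187.8]
shift [ 0.0788 -0.612   0.0061] tcp [0.6122 0.0777 0.0068] F [ 0.7  0.5 -1.9] t 8.55
5.732687339186668
```

```bash
cat >> h.py <<'E'
def pred(th,g=.109,h=-.0266,y=-.002):
    K,_,c=cam("wrist"); E=np.linalg.inv(np.array(c["tool_from_camera"])); t=np.radians(th)
    a=np.linspace(0,2*np.pi,40); L=[]
    for x in(.150,.160): L+= [(x-g,.013*np.cos(u),.013*np.sin(u)) for u in a]
    L=np.array(L); P=np.c_[L[:,0]*np.cos(t)-L[:,2]*np.sin(t),L[:,1]+y,h-(L[:,0]*np.sin(t)+L[:,2]*np.cos(t))]
    q=proj(K,E,P); return q[:,0].min(),q[:,0].max(),q[:,1].min(),q[:,1].max()
E
python3 -c "
from h import *
for t in(0,5,10,15,20,30,40): print(t,np.round(pred(t)))"
```

```text
0 [243. 304. 166. 203.]
5 [242. 305. 166. 208.]
10 [241. 305. 166. 215.]
15 [240. 306. 168. 223.]
20 [238. 307. 171. 231.]
30 [236. 309. 179. 250.]
40 [234. 311. 193. 272.]
```

The cue model fits: the scope has pivoted about 5° and is on the arc. I'll continue along it.

Call:
send_rows(
  steps=[
    [-0.001,0,-0.004,0,-0.258],
    [-0.002,0,-0.007,0,-0.258],
    [-0.003,0,-0.011,0,-0.258],
    [-0.005,0,-0.015,0,-0.258],
    [-0.006,0,-0.018,0,-0.258],
    [-0.006,0,-0.018,0,-0.258],
  ],
)

```text
time: 9.15
eef_pos: [0.6138, 0.0718, 0.025]
tcp_rot: [0.612, 0.791, 0.0, 0.001]
contact_force: [-0.4, -0.0, -1.8]
opening: 0.375
finger_force: 5.7
```

```bash
python3 -c "
from h import *
btn(); togo([0,0,0]);print(ctrl.get_state()['finger_force'])"
```

```text
button [ 243  168   67   53 2935] [275.9 194.1]
shift [ 0.0848 -0.6121  0.024 ] tcp [0.6137 0.0719 0.0247] F [ 0.4 -0.1 -1.2] t 9.2
5.760059729218483
```

Call:
send_rows(
  steps=[
    [-0.002,0,-0.004,0,-0.258],
    [-0.004,0,-0.009,0,-0.258],
    [-0.007,0,-0.013,0,-0.258],
    [-0.01,0,-0.017,0,-0.258],
    [-0.013,0,-0.021,0,-0.258],
    [-0.016,0,-0.024,0,-0.258],
    [-0.016,0,-0.024,0,-0.258],
  ],
)

```text
time: 9.9
eef_pos: [0.6179, 0.056, 0.049]
tcp_rot: [0.612, 0.791, 0.0, 0.001]
contact_force: [0.9, 0.2, -1.6]
opening: 0.373
finger_force: 5.7
```

```bash
python3 -c "
from h import *
btn(); togo([0,0,0]);print(ctrl.get_state()['finger_force'])
for t in(25,30,35,45,50,60,70,80,90): print(t,np.round(pred(t)))"
```

```text
button [ 240  176   73   67 3958] [276.  209.1]
shift [ 0.1009 -0.612   0.048 ] tcp [0.6177 0.0562 0.0487] F [ 0.5  0.5 -1.2] t 9.95
5.763513520359993
25 [237. 308. 174. 240.]
30 [236. 309. 179. 250.]
35 [235. 310. 186. 261.]
45 [233. 311. 202. 283.]
50 [233. 312. 212. 294.]
60 [232. 313. 236. 320.]
70 [231. 313. 260. 348.]
80 [231. 313. 282. 371.]
90 [232. 313. 305. 389.]
```

Call:
send_rows(
  steps=[
    [0,0,0,0,-0.256],
    [0,0,0,0,-0.255],
    [0,0,0,0,-0.255],
  ],
)

```text
time: 10.25
eef_pos: [0.6173, 0.0566, 0.0482]
tcp_rot: [0.612, 0.791, -0.0, 0.0]
contact_force: [1.2, -0.0, -1.4]
opening: 0.369
finger_force: 3.1
```

```bash
python3 -c "
from h import *
btn(); togo([0,0,0]);print(ctrl.get_state()['finger_force'])"
```

```text
button [ 240  176   73   66 3926] [275.8 208.3]
shift [ 0.1008 -0.6116  0.0481] tcp [0.6173 0.0566 0.0482] F [ 1.3  0.2 -2.6] t 10.3
3.0749817565083504
```

Call:
send_rows(
  steps=[
    [-0.003,0,-0.003,0,-0.256],
    [-0.006,0,-0.007,0,-0.256],
    [-0.01,0,-0.01,0,-0.256],
    [-0.014,0,-0.013,0,-0.256],
    [-0.018,0,-0.016,0,-0.256],
    [-0.021,0,-0.019,0,-0.256],
    [-0.021,0,-0.019,0,-0.256],
  ],
)

```text
time: 11.0
eef_pos: [0.623, 0.0356, 0.0677]
tcp_rot: [0.612, 0.791, 0.0, 0.0]
contact_force: [-0.2, -0.6, -2.9]
opening: 0.374
finger_force: 2.9
```

```bash
python3 -c "
from h import *
btn(); togo([0,0,0]);print(ctrl.get_state()['finger_force'])"
```

```text
button [ 239  189   76   75 4620] [276.2 225. ]
shift [ 0.1217 -0.6117  0.0672] tcp [0.6227 0.0358 0.0674] F [-0.   0.1 -3.1] t 11.05
2.889675423502922
```

It lags at about 37°, so the nose is slightly raised. I'll lower it until it bears, easing the grip.

Call:
send_rows(
  steps=[
    [0,0,0.003,0,-0.256],
    [0,0,0.006,0,-0.256],
    [0,0,0.006,0,-0.255],
    [0,0,0.006,0,-0.254],
    [0,0,0.006,0,-0.254],
  ],
)

```text
time: 11.55
eef_pos: [0.6226, 0.0363, 0.0612]
tcp_rot: [0.612, 0.791, -0.0, 0.0]
contact_force: [0.1, 0.2, -0.4]
opening: 0.369
finger_force: 2.2
```

```bash
python3 -c "
from h import *
btn(); togo([0,0,0]);print(ctrl.get_state()['finger_force'])
im,_=snap('scene','s5.png'); cv2.imwrite('pics/s5c.png',cv2.resize(im[150:300,200:400],None,fx=3,fy=3,interpolation=2)[:,:,::-1])"
```

```text
button [ 239  183   75   73 4468] [275.9 218.8]
shift [ 0.1217 -0.6117  0.0612] tcp [0.6226 0.0363 0.0612] F [ 0.2  1.6 -1. ] t 11.6
2.191311903297901
```

View pics/s5c.png

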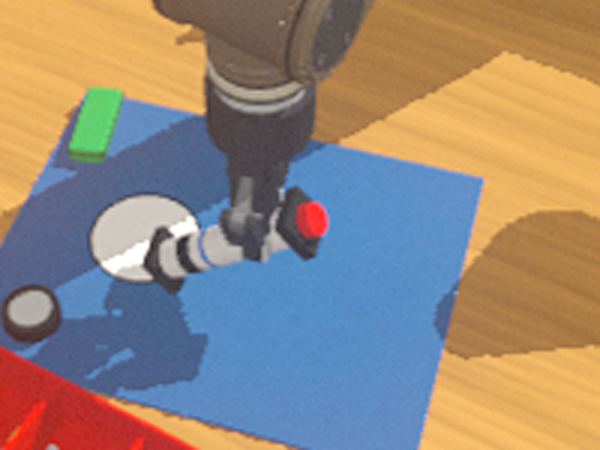

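The scope is tilted about 34° with its nose bearing at the patch edge (crop 165,260), and the button is at (312,220). I'll check whether it slipped in the pads.

```bash
cat > fit.py <<'E'
from h import *
from scipy.optimize import least_squares
def fit(o,g=.109):
    f=lambda p:[*(np.array([q[1]-q[0],q[2],q[3]])-[o[2],o[1],o[1]+o[3]-1]) ] if (q:=pred(p[0],p[2],p[1])) else 0
    r=least_squares(f,[30,-.0266,g],x_scale=[10,.01,.01]); return r.x.round(4),r.cost.round(2)
E
python3 -c "
from fit import *
for o in((245,168,61,36),(245,168,62,41),(243,168,67,53),(240,176,73,67),(239,189,76,75),(239,183,75,73)): print(o,fit(o))"
```

```text
(245, 168, 61, 36) (array([-1.7572, -0.0288,  0.1093]), np.float64(0.0))
(245, 168, 62, 41) (array([ 2.6578, -0.0273,  0.1098]), np.float64(0.0))
(243, 168, 67, 53) (array([11.7021, -0.0296,  0.1089]), np.float64(0.0))
(240, 176, 73, 67) (array([21.6658, -0.0329,  0.1095]), np.float64(0.0))
(239, 189, 76, 75) (array([28.1238, -0.0352,  0.1123]), np.float64(0.0))
(239, 183, 75, 73) (array([27.317 , -0.0329,  0.1104]), np.float64(0.0))
```

```bash
python3 -c "
from h import *
K,E,_=cam('scene'); W=np.linalg.inv(E); o=W[:3,3]; p=ctrl.get_state()['eef_pos']; M=R.from_quat(ctrl.get_state()['tcp_rot']).as_matrix(); d=M[:,0]; n=M[:,1]
def hit(u,v):
    r=W[:3,:3]@np.array([(u-K[0,2])/K[0,0],-(v-K[1,2])/K[1,1],-1]); q=o+r*((p-o)@n/(r@n)); return np.array([(q-p)@d,q[2]])
im=cv2.imread('pics/s5.png').astype(int)[150:300,200:400]
m=((im[:,:,2]>150)&(im[:,:,1]<60)&(im[:,:,0]<60)).astype(np.uint8); k,l,s,c=cv2.connectedComponentsWithStats(m); i=min(range(1,k),key=lambda i:np.hypot(*(c[i]-(104,73)))); print(s[i],c[i])
b=hit(*(c[i]+[200,150])); e=hit(255,236.7); f=hit(200+165/3,150+288/3*.99)
print(b,e,f,np.linalg.norm(b-e),np.degrees(np.arctan2(*(b-e)[::-1])))
"
```

```text
[99 69  9  9 48] [104.02083333  72.8125    ]
[0.03907674 0.11204612] [-0.08223964  0.01779164] [-0.08475049 -0.01899099] 0.15362803438229583 37.844748063531576
```

The scene geometry gives about 38°, nose on the plate, and a few mm of slip toward the tips. I'll continue along the arc with a little more grip, keeping slightly low so the nose stays loaded.

Call:
send_rows(
  steps=[
    [0,0,0,0,-0.257],
    [-0.004,0,-0.002,0,-0.257],
    [-0.008,0,-0.005,0,-0.257],
    [-0.012,0,-0.008,0,-0.257],
    [-0.015,0,-0.01,0,-0.257],
    [-0.018,0,-0.012,0,-0.257],
    [-0.018,0,-0.012,0,-0.257],
  ],
)

```text
time: 12.35
eef_pos: [0.6274, 0.0182, 0.0736]
tcp_rot: [0.612, 0.791, 0.0, 0.0]
contact_force: [-0.1, -0.5, -2.3]
opening: 0.374
finger_force: 3.4
```

```bash
cat >> h.py <<'E'
def side(f):
    "button and nose-bumper in scene view, on the vertical plane of the scope axis"
    st=ctrl.get_state(); p=st['eef_pos']; M=R.from_quat(st['tcp_rot']).as_matrix(); d=M[:,0]; n=M[:,1]
    im,(K,E,_)=snap('scene',f); W=np.linalg.inv(E); o=W[:3,3]
    def hit(u,v):
        r=W[:3,:3]@np.array([(u-K[0,2])/K[0,0],-(v-K[1,2])/K[1,1],-1]); q=o+r*((p-o)@n/(r@n)); return np.array([(q-p)@d,q[2]])
    a=im[150:300,200:400].astype(int); 
    def near(m,pt,mn):
        k,l,s,c=cv2.connectedComponentsWithStats(m.astype(np.uint8)); i=min((i for i in range(1,k) if s[i,4]>mn),key=lambda i:np.hypot(*(c[i]+[200,150]-pt))); return c[i]+[200,150],s[i,4]
    bp=proj(K,E,p+.04*d+[0,0,.05])[0]
    b,A=near((a[:,:,0]>150)&(a[:,:,1]<60)&(a[:,:,2]<60),bp,8); b=hit(*b)
    w=.0+b; print('button s,z',b.round(4),A,'F',st['contact_force'].round(1),'grip',round(st['finger_force'],1),'tcp',p.round(4))
    zg=.06-.02
    # elevation if nose edge bears on the plate: 155 sin+20 cos = z-.004
    t=np.linspace(0,np.pi/2,900); e=.155*np.sin(t)+.02*np.cos(t)-(b[1]-.004); i=np.argmin(abs(e[:820])); t=t[i]
    g=.155-b[0]/np.cos(t); print('elev if bearing',np.degrees(t).round(1),'g',g.round(4),'h',(p[2]-(b[1]-b[0]*np.tan(t))).round(4))
E
python3 -c "
from h import *
side('s6.png'); btn()"
```

```text
button s,z [0.0367 0.1263] 61 F [-0.1 -0.5 -2.3] grip 3.4 tcp [0.6274 0.0182 0.0736]
elev if bearing 44.1 g 0.1039 h -0.0171
button [ 239  188   76   76 4678] [276.1 224.9]
```

The scope does pivot, but it creeps down the pads because the wide pads turn about their far edge. It's better to lay it back gently and grip the short rear bumper near its top with the fingertips. That gives twice the gravity lever and a smaller contact patch.

Call:
send_rows(
  steps=[
    [0,0,0,0,-0.258],
    [0.005,0,0.004,0,-0.258],
    [0.01,0,0.009,0,-0.258],
    [0.014,0,0.014,0,-0.258],
    [0.018,0,0.019,0,-0.258],
    [0.022,0,0.024,0,-0.258],
    [0.025,0,0.029,0,-0.258],
    [0.028,0,0.035,0,-0.258],
    [0.031,0,0.041,0,-0.258],
    [0.033,0,0.047,0,-0.258],
    [0.035,0,0.051,0,-0.258],
    [0.035,0,0.051,0,-0.258],
  ],
)

```text
time: 13.65
eef_pos: [0.6176, 0.0527, 0.0211]
tcp_rot: [0.612, 0.791, -0.001, -0.001]
contact_force: [-0.5, 0.3, -1.7]
opening: 0.374
finger_force: 4.0
```

```bash
python3 -c "
from h import *
side('s7.png'); btn()"
```

```text
button s,z [0.0497 0.0599] 20 F [-0.5  0.3 -1.7] grip 4.0 tcp [0.6176 0.0527 0.0211]
elev if bearing 13.6 g 0.1039 h -0.0267
button [ 244  156   64   46 2477] [275.6 178.4]
```

Call:
send_rows(
  steps=[
    [0.001,0,0.004,0,-0.258],
    [0.002,0,0.008,0,-0.258],
    [0.003,0,0.012,0,-0.258],
    [0.004,0,0.016,0,-0.258],
    [0.004,0,0.018,0,-0.258],
    [0.004,0,0.018,0,-0.258],
  ],
)

```text
time: 14.35
eef_pos: [0.6169, 0.0566, 0.0037]
tcp_rot: [0.612, 0.791, -0.0, -0.0]
contact_force: [0.0, 0.6, -1.7]
opening: 0.374
finger_force: 4.1
```

```bash
python3 -c "
from h import *
side('s8.png'); btn()"
```

```text
button s,z [0.0512 0.0326] 10 F [ 0.   0.6 -1.7] grip 4.1 tcp [0.6169 0.0566 0.0037]
elev if bearing 3.2 g 0.1037 h -0.0261
button [ 246  155   59   34 1731] [275.5 171.6]
```

Call:
send_rows(
  steps=[
    [0.001,0,0.003,0,-0.258],
    [0.001,0,0.005,0,-0.258],
    [0.001,0,0.006,0,-0.258],
    [0.001,0,0.006,0,-0.258],
  ],
)

```text
time: 14.85
eef_pos: [0.6174, 0.0571, -0.0002]
tcp_rot: [0.612, 0.791, -0.0, 0.0]
contact_force: [-3.7, -0.2, 5.4]
opening: 0.369
finger_force: 4.8
```

Call:
send_rows(
  steps=[
    [0,0,0,0,-0.24],
    [0,0,0,0,-0.2],
    [0,0,0,0,0.2],
    [0,0,0,0,1],
    [0,0,0,0,1],
    [0,0,-0.006,0,1],
    [0.02,0,-0.012,0,1],
    [0.038,0,-0.012,0,1],
    [0.038,0,-0.012,0,1],
  ],
)

```text
time: 15.75
eef_pos: [0.6068, 0.0963, 0.0104]
tcp_rot: [0.611, 0.792, 0.0, -0.0]
contact_force: [-0.7, -0.4, 0.6]
opening: 1.002
finger_force: 0.0
```

```bash
python3 -c "
from h import *
im,(K,E,_)=snap('wrist','w9.png'); cv2.imwrite('pics/w9.png',im[:,:,::-1]); btn(); togo([0,0,0])
print(np.round(pred(0,g=.144,h=-.012,y=0)))"
```

```text
button [ 251  228   52   39 1732] [276.7 247.3]
shift [ 0.062  -0.6114  0.0102] tcp [0.6071 0.0948 0.0101] F [-0.5 -0.7  0.3] t 15.85
[252. 303. 225. 264.]
```

View pics/w9.png

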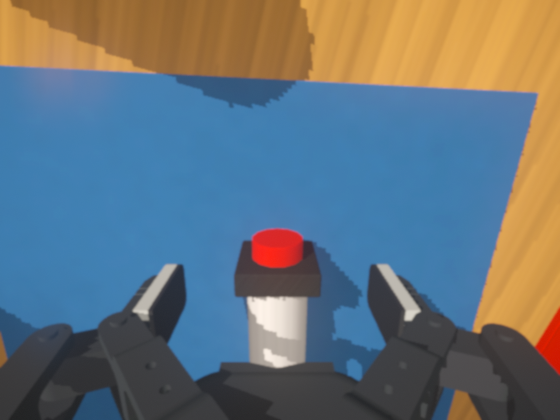

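The wrist view shows the rear bumper centred between the pads (bumper 236–320, rows 241–296), with the tips near its top. I'll lower 6 mm and close on it.

Call:
send_rows(
  steps=[
    [-0.001,0,0.003,0,1],
    [-0.001,0,0.006,0,0.5],
    [-0.001,0,0.006,0,0.1],
    [-0.001,0,0.006,0,-0.1],
    [-0.001,0,0.006,0,-0.1],
    [-0.001,0,0.006,0,-0.1],
  ],
  squeeze=20,
)

```text
time: 16.45
eef_pos: [0.6076, 0.093, 0.004]
tcp_rot: [0.612, 0.791, -0.0, 0.0]
contact_force: [0.1, -0.6, -1.9]
opening: 0.46
finger_force: 20.4
```

Call:
send_rows(
  steps=[
    [0,0,0,0,-0.08],
    [0,0,0,0,-0.075],
    [0,0,0,0,-0.072],
    [0,0,0,0,-0.072],
  ],
)

```text
time: 16.85
eef_pos: [0.6075, 0.0933, 0.0041]
tcp_rot: [0.612, 0.791, -0.0, -0.0]
contact_force: [0.0, 0.0, -0.7]
opening: 0.461
finger_force: 14.2
```

Call:
send_rows(
  steps=[
    [0,0,0,0,-0.066],
    [0,0,0,0,-0.064],
    [-0.001,0,-0.003,0,-0.064],
    [-0.002,0,-0.006,0,-0.064],
    [-0.002,0,-0.008,0,-0.064],
    [-0.002,0,-0.008,0,-0.064],
  ],
)

```text
time: 17.45
eef_pos: [0.6087, 0.0913, 0.0129]
tcp_rot: [0.612, 0.791, 0.0, 0.0]
contact_force: [-0.5, 0.6, -1.9]
opening: 0.468
finger_force: 1.0
```

```bash
python3 -c "
from h import *
side('s10.png'); btn()
for t in (0,3,6): print(np.round(pred(t,g=.145,h=-.020,y=0)))"
```

```text
button s,z [0.0132 0.0296] 27 F [-0.5  0.6 -1.9] grip 1.0 tcp [0.6087 0.0913 0.0129]
elev if bearing 2.1 g 0.1418 h -0.0163
button [ 249  226   55   42 1969] [275.7 246.7]
[251. 305. 232. 274.]
[251. 305. 232. 276.]
[251. 305. 231. 278.]
```

Call:
send_rows(
  steps=[
    [0,0,0,0,-0.068],
    [0,0,0,0,-0.068],
  ],
)

```text
time: 17.75
eef_pos: [0.6083, 0.0914, 0.0123]
tcp_rot: [0.612, 0.791, 0.0, 0.0]
contact_force: [1.5, 0.3, -1.5]
opening: 0.469
finger_force: 4.8
```

Call:
send_rows(
  steps=[
    [-0.001,0,-0.004,0,-0.068],
    [-0.003,0,-0.008,0,-0.068],
    [-0.004,0,-0.012,0,-0.068],
    [-0.006,0,-0.016,0,-0.068],
    [-0.006,0,-0.016,0,-0.068],
  ],
)

```text
time: 18.25
eef_pos: [0.6103, 0.0853, 0.0292]
tcp_rot: [0.612, 0.791, 0.0, 0.001]
contact_force: [-0.0, 0.3, -1.4]
opening: 0.465
finger_force: 4.8
```

```bash
python3 -c "
from h import *
side('s11.png'); btn()"
```

```text
button s,z [0.0148 0.049 ] 34 F [-0.   0.3 -1.4] grip 4.8 tcp [0.6103 0.0853 0.0292]
elev if bearing 9.4 g 0.14 h -0.0173
button [ 248  222   57   47 2174] [275.9 245.2]
```

It's pivoting well and the nose is bearing: the grip carries only about half the weight. Continuing.

Call:
send_rows(
  steps=[
    [-0.002,0,-0.005,0,-0.068],
    [-0.005,0,-0.01,0,-0.068],
    [-0.008,0,-0.016,0,-0.068],
    [-0.011,0,-0.022,0,-0.068],
    [-0.015,0,-0.028,0,-0.068],
    [-0.019,0,-0.033,0,-0.068],
    [-0.023,0,-0.038,0,-0.068],
    [-0.027,0,-0.043,0,-0.068],
    [-0.027,0,-0.043,0,-0.068],
  ],
)

```text
time: 19.25
eef_pos: [0.6173, 0.0587, 0.0723]
tcp_rot: [0.612, 0.791, 0.0, 0.001]
contact_force: [0.0, 1.7, -1.7]
opening: 0.463
finger_force: 4.7
```

```bash
python3 -c "
from h import *
side('s12.png'); btn()"
```

```text
button s,z [0.018  0.0965] 43 F [ 0.   1.7 -1.7] grip 4.7 tcp [0.6173 0.0587 0.0723]
elev if bearing 28.9 g 0.1344 h -0.0143
button [ 247  215   59   56 2703] [276.  241.9]
```

Call:
send_rows(
  steps=[
    [-0.004,0,-0.005,0,-0.068],
    [-0.009,0,-0.01,0,-0.068],
    [-0.014,0,-0.014,0,-0.068],
    [-0.018,0,-0.017,0,-0.068],
    [-0.023,0,-0.021,0,-0.068],
    [-0.028,0,-0.025,0,-0.068],
    [-0.033,0,-0.028,0,-0.068],
    [-0.037,0,-0.031,0,-0.068],
    [-0.042,0,-0.033,0,-0.068],
    [-0.042,0,-0.033,0,-0.068],
  ],
)

```text
time: 20.35
eef_pos: [0.6275, 0.0181, 0.1049]
tcp_rot: [0.612, 0.791, 0.0, 0.0]
contact_force: [-0.7, 0.8, 0.2]
opening: 0.469
finger_force: 4.8
```

```bash
python3 -c "
from h import *
side('s13.png'); btn()"
```

```text
button s,z [0.0126 0.1268] 19 F [-0.7  0.8  0.2] grip 4.8 tcp [0.6275 0.0181 0.1049]
elev if bearing 44.4 g 0.1374 h -0.0095
button [ 246  211   62   63 3010] [276.4 241.8]
```

Call:
send_rows(
  steps=[
    [-0.003,0,-0.004,0,-0.068],
    [-0.007,0,-0.007,0,-0.068],
    [-0.011,0,-0.009,0,-0.068],
    [-0.015,0,-0.011,0,-0.068],
    [-0.018,0,-0.012,0,-0.068],
    [-0.018,0,-0.012,0,-0.068],
  ],
)

```text
time: 21.05
eef_pos: [0.6318, 0.0008, 0.1164]
tcp_rot: [0.612, 0.791, 0.0, 0.0]
contact_force: [-0.1, 0.2, -2.4]
opening: 0.468
finger_force: 4.5
```

```bash
python3 -c "
from h import *
side('s14.png'); btn()
for t in (40,45,50,55): print(t,np.round(pred(t,g=.140,h=-.0095,y=0)))"
```

```text
button s,z [0.0099 0.1365] 13 F [-0.1  0.2 -2.4] grip 4.5 tcp [0.6318 0.0008 0.1164]
elev if bearing 50.7 g 0.1394 h -0.0081
button [ 249  214   59   62 2883] [277.8 244.5]
40 [251. 305. 220. 277.]
45 [250. 305. 222. 280.]
50 [250. 305. 225. 282.]
55 [250. 306. 228. 284.]
```

```bash
python3 -c "
from h import *
a=cv2.imread('pics/s14.png')[140:260,200:350]; im,_=snap('wrist','w14.png'); b=cv2.resize(im[150:420,80:480,::-1],(400,270))
c=np.zeros((600,800,3),np.uint8); a=cv2.resize(a,None,fx=2.65,fy=2.65,interpolation=2); c[:a.shape[0],:a.shape[1]]=a; c[:270,400:]=b; cv2.imwrite('pics/c14.png',c[:330])"
```

```text
(no output)
```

View pics/c14.png

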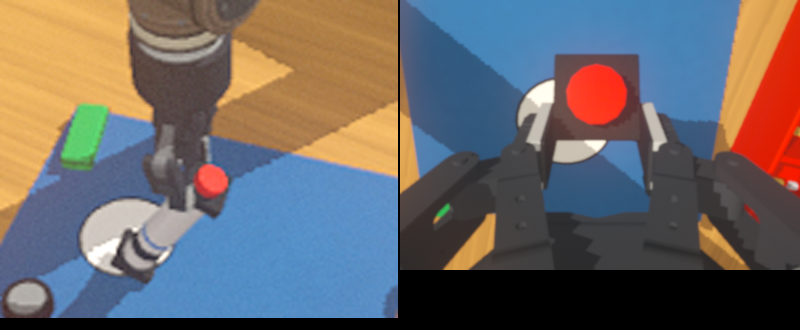

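The scene crop shows the nose (137,255) on the patch and the scope at about 45–50°. In the wrist view the pads hold the lower half of the rear bumper, button at (597,93), not touched.

```bash
cat >> h.py <<'E'
def hits(*px):
    st=ctrl.get_state(); p=st['eef_pos']; M=R.from_quat(st['tcp_rot']).as_matrix(); d=M[:,0]; n=M[:,1]
    K,E,_=cam('scene'); W=np.linalg.inv(E); o=W[:3,3]; L=[]
    for u,v in px:
        r=W[:3,:3]@np.array([(u-K[0,2])/K[0,0],-(v-K[1,2])/K[1,1],-1]); q=o+r*((p-o)@n/(r@n)); L.append([(q-p)@d,q[2]])
    return np.array(L)
E
python3 -c "
from h import *
L=hits((200+210/2.65,140+183/2.65),(200+137/2.65,140+255/2.65),(200+150/2.65,140+242/2.65)); print(L, np.degrees(np.arctan2(*(L[0]-L[1])[::-1])),np.linalg.norm(L[0]-L[1]))
togo([.622,-.0785,.1164])"
```

```text
[[ 0.018335    0.14293249]
 [-0.05476413  0.01677066]
 [-0.0404147   0.04178233]] 59.911666019628 0.1458090827374305
shift [-0.0748 -0.0294 -0.0002] tcp [0.6317 0.0013 0.1162] F [ 0.6 -0.6 -1.4] t 21.2
```

Call:
send_rows(
  steps=[
    [-0.004,0,-0.001,0,-0.068],
    [-0.008,0,-0.002,0,-0.068],
    [-0.012,0,-0.003,0,-0.068],
    [-0.016,0,-0.004,0,-0.068],
    [-0.02,0,-0.005,0,-0.068],
    [-0.022,0,-0.005,0,-0.068],
    [-0.022,0,-0.005,0,-0.068],
  ],
)

```text
time: 21.9
eef_pos: [0.6373, -0.0203, 0.1214]
tcp_rot: [0.612, 0.791, 0.0, 0.0]
contact_force: [1.0, 0.1, -0.9]
opening: 0.468
finger_force: 4.6
```

```bash
cat >> h.py <<'E'
def ang(f):
    "axis from the scene view: button and nose bumper (dark blob on the patch)"
    st=ctrl.get_state(); im,(K,E,_)=snap(f and 'scene',f); a=im.astype(int)
    red=((a[:,:,0]>100)&(a[:,:,0]>2*a[:,:,1])&(a[:,:,0]>2*a[:,:,2])).astype(np.uint8)
    k,l,s,c=cv2.connectedComponentsWithStats(red); bp=proj(K,E,st['eef_pos']+[0,0,.03])[0]
    i=min((i for i in range(1,k) if 10<s[i,4]<400),key=lambda i:np.hypot(*(c[i]-bp))); 
    print('red',c[i].round(1),s[i],hits(c[i]).round(4),'F',st['contact_force'].round(1),'grip',round(st['finger_force'],1),'tcp',st['eef_pos'].round(4))
E
python3 -c "
from h import *
ang('s15.png'); btn()"
```

```text
red [269.  203.8] [263 198  13  13 124] [[0.0174 0.154 ]] F [ 1.   0.1 -0.9] grip 4.6 tcp [ 0.6373 -0.0203  0.1214]
button [ 247  218   62   63 2896] [278.4 249.7]
```

Call:
send_rows(
  steps=[
    [-0.004,0,-0.001,0,-0.068],
    [-0.008,0,-0.002,0,-0.068],
    [-0.012,0,-0.003,0,-0.068],
    [-0.016,0,-0.004,0,-0.068],
    [-0.02,0,-0.004,0,-0.068],
    [-0.024,0,-0.004,0,-0.068],
    [-0.024,0,-0.004,0,-0.068],
  ],
)

```text
time: 22.7
eef_pos: [0.6433, -0.0438, 0.1252]
tcp_rot: [0.612, 0.791, -0.0, 0.0]
contact_force: [0.1, -0.1, -1.1]
opening: 0.468
finger_force: 4.4
```

```bash
python3 -c "
from h import *
ang('s16.png'); btn()"
```

```text
red [258.1 200.5] [252 195  13  12 122] [[0.0167 0.1578]] F [ 0.1 -0.1 -1.1] grip 4.4 tcp [ 0.6433 -0.0438  0.1252]
button [ 247  221   62   61 2547] [279.3 253.8]
```

```bash
cat > fit2.py <<'E'
from h import *
from scipy.optimize import least_squares
def fit(o,t0=65):
    K,_,c=cam("wrist"); E=np.linalg.inv(np.array(c["tool_from_camera"])); a=np.linspace(0,2*np.pi,60)
    def pr(p):
        t=p[0]; A=np.array([np.cos(t),0,-np.sin(t)]); B=np.array([-np.sin(t),0,-np.cos(t)])
        P=np.vstack([np.array([p[1],p[3],p[2]])+A*k+.013*(np.outer(np.cos(a),B)+np.outer(np.sin(a),[0,1,0])) for k in(0,-.01)])
        q=proj(K,E,P); return np.array([q[:,0].min(),q[:,0].max(),q[:,1].min(),q[:,1].max()])
    b=np.array([o[0],o[0]+o[2]-1,o[1],o[1]+o[3]-1])+[0,1,0,1]
    r=least_squares(lambda p:pr(p)-b,[np.radians(t0),.01,-.03,0],x_scale=[.1,.01,.01,.01]); return np.degrees(r.x[0]).round(1),r.x[1:].round(4),r.cost.round(2)
E
python3 -c "
from fit2 import *
for o in((245,168,60,36),(249,214,59,62),(247,218,62,63),(247,221,62,61)): print(fit(o,60 if o[3]>40 else 5))"
```

```text
(np.float64(-0.1), array([ 0.0499, -0.0249, -0.0013]), np.float64(0.0))
(np.float64(87.1), array([ 0.0181, -0.0338,  0.0002]), np.float64(0.04))
(np.float64(73.3), array([ 0.0202, -0.0395, -0.    ]), np.float64(0.0))
(np.float64(22.6), array([ 0.0233, -0.0381, -0.    ]), np.float64(0.0))
```

```bash
cat >> h.py <<'E'
def nose(f):
    im=cv2.imread('pics/'+f); K,E,_=cam('scene'); p=proj(K,E,[.622,-.0785,.004])[0]
    m=(im.max(2)<75).astype(np.uint8); u0,v0=int(p[0])-30,int(p[1])-40; sub=m[v0:v0+70,u0:u0+75]
    k,l,s,c=cv2.connectedComponentsWithStats(sub)
    print('patch px',p.round(1)); 
    for i in range(1,k):
        if s[i,4]>25: print('dark',(c[i]+[u0,v0]).round(1),s[i]+[u0,v0,0,0,0])
E
python3 -c "
from h import *
for f in('s14.png','s15.png','s16.png'): print(f); nose(f)
K,E,_=cam('scene'); st=ctrl.get_state(); M=R.from_quat(st['tcp_rot']).as_matrix(); d=M[:,0]
im=cv2.imread('pics/s16.png'); g=im[215:245:1,225:275:1].max(2)
for r in g[::2]: print(' '.join('%3d'%v for v in r[::2]))"
```

```text
s14.png
patch px [248.2 228.6]
dark [247.4 240.2] [242 233  14  14  48]
s15.png
patch px [248.2 228.6]
dark [246.9 241. ] [242 234  14  13  41]
s16.png
patch px [248.2 228.6]
135 139 138 132 135 137 137 139 122 113 177 185 187 187 183 182 177 170 132 142 143 141 138 170 193
135 137 136 138 137 139 122 136 203 187 178 185 186 185 183 180 169 115 131 142 143 171 187 196 194
137 133 137 139 136  96 202 211 210 176 180 187 183 187 181 175 189 209 168 121 196 196 196 198 194
135 137 138 140  95 209 208 211 186 178 186 186 186 184 180 168 204 244 255 232 181 196 196 196 197
137 138 138 112 199 209 209 212 165 181 189 186 184 183 177 223 255 255 255 255 159 195 197 193 195
138 140 144 141 210 205 202 108 167 190 185 184 185 182 165 255 255 255 255 255 227 191 195 196 193
136 142 117 190 209 209 160  75 180 168 189 188 182 177 228 255 255 255 255 255 252 173 196 197 196
140 139 107 201 209 200  99  79 160 184 169 168 166 166 255 255 255 255 255 255 243 171 194 195 196
138 135 107 193 211 179 144 137  72 155 193 180 177 113 247 255 255 255 255 255 215 185 195 195 197
136 140 118 189 213 107 154 185  97  64  72  87  74 113 255 255 255 255 255 255 159 194 193 196 194
137 139 143 140 189  74 122 190 188 162 135 127 140 241 255 255 255 255 255 237 183 193 195 194 193
134 135 140 115  80  75  73 128 188 184 185 173  91 255 255 255 255 255 255 154 197 195 196 195 195
196 148 138 143 115  75  78  75  94 114 122  99 201 255 255 255 255 210 161 197 195 195 197 194 194
196 136 141 138 143 124  72  85  75  82  86  93 250 255 255 239 151 185 196 195 196 197 195 195 196
147 141 137 139 141 140 137 129  99  74  77  70 192 146 151 183 198 193 194 194 195 194 196 194 196
```

```bash
python3 -c "
from h import *
L=hits((258.1,200.5),(243,237),(251.5,215)); print(L.round(4)); 
for i in(1,2): v=L[0]-L[i]; print(np.degrees(np.arctan2(v[1],v[0])),np.linalg.norm(v))
K,E,_=cam('scene'); st=ctrl.get_state(); M=R.from_quat(st['tcp_rot']).as_matrix(); d=M[:,0]; p0=st['eef_pos'].copy()
# predicted px of axis points for candidate elevations, button at L[0]
for th in(65,70,75,80):
    t=np.radians(th); b=p0+d*L[0,0]; b[2]=L[0,1]; print(th,[proj(K,E,b-k*(d*np.cos(t)+np.array([0,0,np.sin(t)])))[0].round(1).tolist() for k in(.06,.1,.154,.160)])
"
```

```text
[[ 0.0165  0.1578]
 [-0.0327  0.0051]
 [-0.003   0.1015]]
72.14281537637288 0.1604055930636255
70.90987989270005 0.05951981585647576
65 [[249.0, 214.0], [243.4, 222.3], [236.5, 232.6], [235.7, 233.7]]
70 [[251.1, 215.0], [246.8, 223.8], [241.4, 234.8], [240.8, 236.0]]
75 [[253.2, 215.8], [250.2, 225.2], [246.4, 236.8], [246.0, 238.1]]
80 [[255.3, 216.5], [253.6, 226.3], [251.5, 238.6], [251.2, 239.9]]
```

About 71° now. Continuing toward upright, pressing very slightly so the nose doesn't slide.

Call:
send_rows(
  steps=[
    [0,0,0.002,0,-0.068],
    [-0.005,0,0.002,0,-0.068],
    [-0.01,0,0.002,0,-0.068],
    [-0.015,0,0.002,0,-0.068],
    [-0.02,0,0.001,0,-0.068],
    [-0.025,0,0.001,0,-0.068],
    [-0.025,0,0.001,0,-0.068],
  ],
)

```text
time: 23.5
eef_pos: [0.6498, -0.0683, 0.1244]
tcp_rot: [0.612, 0.791, 0.0, 0.0]
contact_force: [0.7, 0.5, -2.7]
opening: 0.464
finger_force: 4.4
```

```bash
cat >> h.py <<'E'
def dump(f):
    g=cv2.imread('pics/'+f)[203:249,215:275].max(2)
    for i,r in enumerate(g): 
        if i%3==0: print(203+i,' '.join('%3d'%v for v in r[::2]))
E
python3 -c "
from h import *
ang('s17.png'); btn(); dump('s17.png'); togo([.622,-.0785,.1])"
```

```text
red [247.  198.6] [241 193  13  12 119] [[0.0163 0.1569]] F [ 0.7  0.5 -2.7] grip 4.4 tcp [ 0.6498 -0.0683  0.1244]
button [ 246  225   63   57 2504] [278.2 255.5]
203 218 192 134 136 119  98  97  98  96  96 101 114 189 119 150 193 194 192 160 100 117 140 140 139 144 138 139 144 142 143
206 190 187 184 185 130 134 136 140  96  96  91  86 181 147  92  96  96 102 103  97 140 139 141 138 141 141 142 140 142 143
209 188 191 192 173 144 136 136 139 121  93  90  99 150 206  95  82  88  86 100 124 140 140 142 139 142 142 141 141 143 145
212 150 131 132 136 135 136 138 138 135 139 156 185 188 184 187 187 174 145 101 143 141 139 141 140 141 145 143 140 144 142
215 138 135 138 132 138 136 137 139 134 142 184 188 187 184 183 183 174 172 171 118 103 138 143 143 145 146 146 139 168 198
218 133 138 139 136 139 140 138 139 138 167 184 188 187 186 184 175 194 208 209 208 208 211 189 106 141 192 194 197 195 198
221 136 138 138 140 137 140 139 139 145 184 187 185 187 182 179 180 211 207 209 208 208 202 255 255 232 179 194 198 199 196
224 137 139 139 136 139 142 142 116 146 174 188 185 184 181 173 198 
[... 435 characters left out ...]
 138 136 139 137  86  85  83 135 189 189 183 133 198 255 255 255 255 255 255 255 255 255 255 165 195 194 195 197 197
239 138 135 136 139 139 140 124  89  80  78  87  95  90 255 255 255 255 255 255 255 255 255 212 163 199 195 195 195 196 196
242 137 140 140 137 138 141 142 141 145 134 124  82 121 234 255 255 255 255 245 218 142 183 196 193 195 196 194 196 195 196
245 115 140 140 137 140 133 139 134 138 137 164 194 193 194 193 190 193 196 197 198 197 198 199 195 194 196 195 194 195 195
248 112  78 130 135 134 184 194 193 193 193 194 191 192 190 191 190 194 196 192 194 194 197 198 198 194 195 196 199 195 197
shift [-0.0037 -0.0293  0.0242] tcp [ 0.6495 -0.0675  0.1242] F [-0.5 -0.1 -2. ] t 23.6
```

The nose has come just clear and slid past the patch. I'll carry it back over the right spot with the nose barely off the plate, then lower it until it bears.

Call:
send_rows(
  steps=[
    [0.008,-0.006,0,0,-0.068],
    [0.017,-0.013,0,0,-0.068],
    [0.026,-0.02,0,0,-0.068],
    [0.033,-0.026,0,0,-0.068],
    [0.036,-0.029,0,0,-0.068],
    [0.036,-0.029,0.002,0,-0.068],
    [0.036,-0.029,0.003,0,-0.068],
    [0.036,-0.029,0.003,0,-0.068],
  ],
)

```text
time: 24.4
eef_pos: [0.6133, -0.0403, 0.1226]
tcp_rot: [0.612, 0.791, 0.0, 0.001]
contact_force: [-1.2, 0.5, 3.9]
opening: 0.469
finger_force: 5.1
```

```bash
python3 -c "
from h import *
ang('s18.png'); btn(); dump('s18.png'); togo([.622,-.0785,.1])"
```

```text
red [266.6 192.7] [261 187  13  12 117] [[0.0172 0.1563]] F [-1.2  0.5  3.9] grip 5.1 tcp [ 0.6133 -0.0403  0.1226]
button [ 246  220   63   63 3099] [276.9 251.6]
203 219 194 131 132 123 120 135 141 150 143 129 137 138 136 137 136 137 139 123  85  85  86 153 146  84  71  76  88  96 132
206 191 187 182 184 135 132 135 133 133 135 134 136 135 135 137 137 140 135 138 135 175 182 182 184 183 181 169 108 112 138
209 191 150 133 134 135 133 134 135 138 135 136 139 135 137 140 137 136 138 137 151 177 184 185 183 183 178 158 140 139 140
212 129 134 134 138 134 135 135 135 134 135 133 135 136 140 140 138 139 139 143 180 183 185 183 183 180 177 158 140 141 136
215 136 134 136 135 131 136 137 136 136 135 136 136 136 124 102 132 169 170 159 181 184 184 184 184 174 154 138 166 192 195
218 137 135 136 136 137 137 139 137 137 139 123 110 203 210 209 206 199 140 159 188 184 183 182 179 174 193 198 195 194 196
221 137 139 135 134 139 138 136 135 140  94 210 209 207 207 206 207 157  77 186 167 168 187 182 182 197 176 196 196 198 196
224 142 137 137 138 132 136 138 140  92 209 209 205 206 208 206 180 
[... 435 characters left out ...]
 134 137 138 133 165 190 196 137 225 203 207 206 206 205 206 207 210 204 138  62  94 255 255 162 192 196 194 195 194
239 136 132 184 189 192 193 176 142 136 117 171 211 206 207 207 204 204 202 200 202 244 255 211 160 196 196 195 195 195 193
242 193 191 190 192 195 146 138 139 138 141 136 118 127 172 233 255 255 255 244 216 141 181 196 192 193 193 192 195 196 197
245 158 193 152 130 138 137 135 137 136 140 137 133 133 196 192 188 191 194 195 196 194 195 197 195 194 193 192 197 194 192
248 110  71 127 134 135 140 135 135 135 133 185 192 188 192 191 190 190 194 195 196 193 193 195 195 193 192 196 198 196 195
shift [-0.0392 -0.0012  0.0226] tcp [ 0.6133 -0.0403  0.1225] F [-1.5 -0.3  4.7] t 24.5
```

Call:
send_rows(
  steps=[
    [-0.004,0,0,0,-0.068],
    [-0.008,0,0,0,-0.068],
    [-0.012,0,0,0,-0.068],
    [-0.016,0,0,0,-0.068],
    [-0.02,0,0,0,-0.068],
    [-0.024,0,0,0,-0.068],
    [-0.024,0,0,0,-0.068],
  ],
)

```text
time: 25.2
eef_pos: [0.6186, -0.0637, 0.1211]
tcp_rot: [0.612, 0.791, 0.0, 0.0]
contact_force: [-0.0, 0.2, 3.3]
opening: 0.468
finger_force: 5.2
```

```bash
python3 -c "
from h import *
ang('s19.png'); btn(); dump('s19.png')"
```

```text
red [255.8 189.8] [250 184  13  12 119] [[0.0156 0.1582]] F [-0.   0.2  3.3] grip 5.2 tcp [ 0.6186 -0.0637  0.1211]
button [ 243  223   67   67 3414] [276.1 256.6]
203 218 192 131 133 119 124 133 144 148 142 126 135 138 137 130 123 100 171 183 187 186 180 159 142 139 140 137 141 141 141
206 191 184 180 181 129 132 133 135 137 135 132 136 133 135 138 137 140 179 185 184 185 182 187 182 137 142 136 140 140 138
209 191 194 150 130 135 133 134 134 136 139 133 135 136 134 139 137 146 180 184 184 184 182 193 166 135 140 138 140 139 140
212 133 129 133 132 134 135 132 136 133 137 134 136 135 140 140 141 148 180 184 185 184 179 199 158 139 139 140 141 141 136
215 137 134 134 133 136 134 136 134 137 136 134 137 140 122 101 129 168 183 184 184 185 181 204 140 140 140 138 166 192 195
218 134 137 137 134 135 136 137 137 139 139 125 109 204 212 208 212 150 185 181 186 184 181 198  94 191 199 197 193 193 194
221 137 138 134 140 137 136 135 140 138  98 209 209 206 206 207 211 158 167 166 170 163 178 208 255 232 180 195 194 197 199
224 135 135 138 134 134 136 136 140  88 210 208 207 206 206 210 176 
[... 347 characters left out ...]
 231 205 206 208 105  73  72  71  84  94  88  87 240 255 255 159 194 194 196 194
236 132 137 137 135 135 164 195 174 101 194 208 207 204 206 206 208 208 200 185  85  63  96 255 255 162 194 195 195 193 195
239 133 131 185 196 179 134 133 140 141 114 172 210 207 205 204 202 255 199 203 200 255 255 212 163 197 195 195 194 195 195
242 194 179 152 134 135 139 141 140 140 142 139 115 130 205 255 255 255 255 243 215 139 184 195 193 191 195 195 195 195 194
245 112 137 136 136 139 138 136 137 135 135 183 195 194 192 192 190 190 193 195 197 197 196 196 195 194 195 193 195 193 196
248 111  75 129 135 138 135 130 165 190 193 193 190 191 191 190 192 192 192 196 193 192 192 196 197 197 196 195 199 194 194
```

```bash
python3 -c "
from h import *
L=hits((255.8,189.8),(252,229),(254.3,212)); print(L.round(4)); 
for i in(1,2): v=L[0]-L[i]; print(np.degrees(np.arctan2(v[1],v[0])),np.linalg.norm(v))
togo([.622,-.0785,.1])"
```

```text
[[ 0.0153  0.1583]
 [-0.0049  0.0063]
 [ 0.0062  0.0775]]
82.41777750403865 0.15327899575564818
83.544782185843 0.08129666203238818
shift [-0.0156 -0.0005  0.0211] tcp [ 0.6185 -0.0633  0.1211] F [-0.4 -1.1  3.9] t 25.3
```

Call:
send_rows(
  steps=[
    [-0.004,0,0,0,-0.068],
    [-0.008,0,0.001,0,-0.068],
    [-0.012,0,0.001,0,-0.068],
    [-0.016,0,0.002,0,-0.068],
    [-0.019,0,0.002,0,-0.068],
    [-0.019,0,0.002,0,-0.068],
  ],
)

```text
time: 25.9
eef_pos: [0.6226, -0.0816, 0.1181]
tcp_rot: [0.612, 0.791, -0.0, -0.001]
contact_force: [0.8, 0.8, -0.9]
opening: 0.468
finger_force: 4.8
```

```bash
python3 -c "
from h import *
ang('s20.png'); btn(); dump('s20.png')"
```

```text
red [247.7 188.5] [242 183  12  12 115] [[0.0144 0.1568]] F [ 0.8  0.8 -0.9] grip 4.8 tcp [ 0.6226 -0.0816  0.1181]
button [ 243  226   67   68 3548] [275.9 260.3]
203 217 193 133 132 120 122 135 145 150 144 130 136 130 141 167 180 185 189 186 198 226 132 138 141 139 138 140 140 145 140
206 191 185 181 184 132 136 134 135 136 137 135 136 138 133 153 182 185 188 186 196 222 145 139 138 137 138 141 137 139 137
209 188 194 175 140 132 137 138 135 138 137 134 134 134 139 153 182 183 186 187 192 221 165 138 138 139 140 137 136 145 141
212 130 133 137 135 133 135 136 134 134 134 139 135 138 138 144 182 185 187 188 188 213 174 136 141 135 140 139 142 140 139
215 135 133 132 134 137 139 137 136 137 136 136 136 138 122 111 178 184 186 186 188 210 193 140 144 141 137 138 169 197 196
218 138 139 136 139 138 136 137 138 136 139 121 106 203 211 212 161 184 184 187 188 199 196 188 112 191 201 196 196 195 196
221 137 140 136 138 137 133 138 137 139  97 210 208 207 209 209 177 167 167 167 174 199 177 255 255 231 180 194 194 196 198
224 136 137 138 138 139 136 134 140  95 209 208 207 207 208 210 133 
[... 347 characters left out ...]
 203 205 206 209  67  79  75  74  96 101  85  81 239 255 255 158 194 193 194 194
236 136 138 135 137 137 178 136 137  99 194 207 207 207 208 211 205 198 184 115  67  70 101 255 255 164 193 195 196 194 193
239 133 136 134 135 139 136 137 134 140 111 171 210 208 204 243 255 255 255 240 242 255 255 212 162 195 194 195 196 196 195
242 135 136 137 135 139 141 140 141 139 140 136 138 170 232 255 255 255 255 243 217 138 183 197 194 194 193 195 195 196 195
245 114 138 139 137 138 138 135 136 166 195 191 193 193 193 194 189 190 197 196 199 196 194 197 193 196 192 195 196 195 197
248 152  85 127 134 168 189 190 191 191 192 192 190 188 194 191 190 193 193 194 194 191 193 195 196 194 193 197 196 195 196
```

```bash
python3 -c "
from h import *
L=hits((247.7,188.5),(251.7,229),(251.,212)); print(L.round(4)); 
for i in(1,2): v=L[0]-L[i]; print(np.degrees(np.arctan2(v[1],v[0])),np.linalg.norm(v))
togo([.622,-.0785,.1])
K,E,_=cam('scene'); st=ctrl.get_state(); M=R.from_quat(st['tcp_rot']).as_matrix(); d=M[:,0]
f=st['eef_pos']+d*L[1,0]
for z in(.004,.010,.0775,.164): f[2]=z; print(z,proj(K,E,f).round(1))"
```

```text
[[0.0144 0.1568]
 [0.0122 0.0049]
 [0.0158 0.074 ]]
89.18781306068618 0.15189264476924727
90.94326839376788 0.08278070654963782
shift [0.0028 0.0002 0.0183] tcp [ 0.6226 -0.0813  0.1183] F [ 0.5  0.  -0.9] t 26.0
0.004 [[251.7 229.3]]
0.01 [[251.5 227.8]]
0.0775 [[249.5 210.8]]
0.164 [[246.6 186.1]]
```

Upright within about 1°, foot roughly 9 mm from the patch centre. I'll firm the grip, unload it slightly, shift 9 mm, set it down and release.

Call:
send_rows(
  steps=[
    [0,0,0,0,-0.09],
    [0,0,0,0,-0.12],
    [0,0,-0.001,0,-0.12],
    [0,0,-0.002,0,-0.12],
    [-0.003,0,-0.002,0,-0.12],
    [-0.006,0,-0.002,0,-0.12],
    [-0.009,0,-0.002,0,-0.12],
    [-0.009,0,-0.001,0,-0.12],
    [-0.009,0,0,0,-0.12],
    [-0.009,0,0,0,-0.12],
  ],
)

```text
time: 27.0
eef_pos: [0.6252, -0.09, 0.1188]
tcp_rot: [0.612, 0.791, -0.0, -0.0]
contact_force: [-1.2, -0.1, -2.8]
opening: 0.46
finger_force: 20.5
```

```bash
python3 -c "
from h import *
ang('s21.png'); btn(); dump('s21.png'); togo([.622,-.0785,.1])"
```

```text
red [244.1 187.8] [238 183  13  11 112] [[0.015  0.1571]] F [-1.2 -0.1 -2.8] grip 20.5 tcp [ 0.6252 -0.09    0.1188]
button [ 244  226   66   68 3510] [276.1 259.9]
203 219 195 131 135 121 123 136 144 152 148 131 134 154 182 184 186 186 193 220 163 139 141 137 135 138 138 138 139 144 143
206 190 183 181 185 130 131 136 132 139 135 134 135 149 182 182 185 187 191 217 173 139 139 140 138 138 139 138 137 141 138
209 186 192 175 143 133 135 135 136 138 135 135 135 140 183 185 187 187 185 212 187 138 137 140 140 137 141 140 144 142 136
212 128 133 133 136 135 136 138 136 135 136 138 134 139 180 182 184 188 187 207 196 137 139 137 141 138 137 143 140 140 137
215 135 136 134 132 137 138 133 136 132 133 136 135 139 171 184 186 186 183 204 191 101 132 142 142 140 140 137 185 197 197
218 132 133 136 132 135 135 136 137 136 139 122 107 204 168 187 187 186 186 187 210 209 211 184 113 191 199 197 193 193 196
221 135 136 137 141 137 133 138 136 139  95 207 207 210 153 177 172 173 177 199 138 249 255 255 255 232 178 195 195 196 195
224 139 134 139 134 136 137 138 139  95 211 208 206 209 156  72 104
[... 436 characters left out ...]
 136 135 137 140 141 133 140  97 195 205 207 207 206 211 206 200 167  93  91 255 255 255 255 162 193 194 195 194 195
239 138 135 136 137 137 140 139 136 141 110 170 207 241 255 255 255 255 255 255 255 255 255 212 160 197 194 197 194 196 195
242 138 140 138 138 136 139 139 141 137 188 192 163 170 230 255 255 255 255 243 216 139 183 193 194 195 196 193 195 195 195
245 111 140 136 135 139 163 183 192 190 192 191 194 191 193 196 190 189 195 198 196 196 194 198 195 193 194 194 195 193 195
248 152  85 170 192 190 191 189 189 193 194 191 189 193 190 191 191 192 195 195 195 194 192 197 196 192 193 194 197 197 194
shift [ 0.012  -0.0003  0.0191] tcp [ 0.6253 -0.09    0.1191] F [ 0.1 -0.6 -3.2] t 27.1
```

Call:
send_rows(
  steps=[
    [0,0,0.001,0,-0.12],
    [0,0,0.002,0,-0.12],
    [0,0,0.002,0,-0.12],
  ],
)

```text
time: 27.4
eef_pos: [0.6259, -0.0905, 0.1183]
tcp_rot: [0.612, 0.791, -0.0, 0.001]
contact_force: [-1.3, -0.7, 1.9]
opening: 0.457
finger_force: 20.9
```

Call:
send_rows(
  steps=[
    [0,0,0,0,-0.07],
    [0,0,0,0,-0.05],
    [0,0,0,0,0.1],
    [0,0,0,0,0.6],
    [0,0,0,0,1],
    [0,0,0,0,1],
    [0,0,0,0,1],
    [0,0,-0.03,0,1],
    [0,0,-0.06,0,1],
    [0,0,-0.08,0,1],
    [0,0,-0.08,0,1],
  ],
)

```text
time: 28.5
eef_pos: [0.6277, -0.0908, 0.2017]
tcp_rot: [0.612, 0.791, 0.001, 0.004]
contact_force: [0.4, -0.1, -0.0]
opening: 1.0
finger_force: 0.0
```

```bash
python3 -c "
from h import *
ang('s22.png')
K,E,_=cam('wrist'); st=ctrl.get_state(); im=btn()
m=((im[:,:,0]>110)&(im[:,:,1]<70)&(im[:,:,2]<70)).astype(np.uint8); k,l,s,c=cv2.connectedComponentsWithStats(m); i=min((i for i in range(1,k) if s[i,4]>60),key=lambda i:abs(c[i][0]-279)+.3*abs(c[i][1]-250))
P=ray(K,E,c[i],.163); print('button world',P); togo([*P[0,:2],.2])
K,E,_=cam('scene'); f=np.array([*P[0,:2],.164]); print(proj(K,E,f)); 
w=(im.min(2)>140).astype(np.uint8); k,l,s,c=cv2.connectedComponentsWithStats(w)
K,E,_=cam('wrist'); print('patch px pred',proj(K,E,[.622,-.0785,.004]),[(s[j].tolist()) for j in range(1,k) if s[j,4]>200])"
```

```text
red [242.7 188. ] [237 183  12  11 112] [[0.0128 0.1569]] F [ 0.4 -0.1 -0. ] grip 0.0 tcp [ 0.6277 -0.0908  0.2017]
button [ 255  185   42   43 1393] [275.8 206.5]
button world [[ 0.6215175  -0.07542887  0.163     ]]
shift [ 0.0151 -0.     -0.0031] tcp [ 0.6253 -0.0901  0.1969] F [ 0.1 -0.3  0.4] t 28.6
[[243.82778133 185.75415317]]
patch px pred [[276.74766845 168.40940872]] [[235, 126, 79, 67, 2368], [260, 154, 28, 19, 369], [349, 211, 26, 24, 460], [378, 265, 42, 56, 654], [502, 282, 58, 91, 3047], [435, 390, 45, 30, 868]]
```

It stands on the patch: button at (0.6215, −0.0754) against the patch centre (0.622, −0.0785). Now I shut the fingers and press.

Call:
send_rows(
  steps=[
    [0.015,0,0,0,-1],
    [0.015,0,0,0,-1],
    [0.015,0,0,0,-1],
    [0.015,0,0,0,-1],
    [0.015,0,0,0,-1],
    [0.015,0,0,0,-1],
    [0.015,0,0,0,-1],
    [0.015,0,0.01,0,-1],
    [0.015,0,0.02,0,-1],
    [0.015,0,0.03,0,-1],
    [0.015,0,0.03,0,-1],
  ],
)

```text
time: 29.7
eef_pos: [0.62, -0.0752, 0.1641]
tcp_rot: [0.612, 0.791, -0.001, -0.002]
contact_force: [-0.7, -0.3, -1.0]
opening: -0.002
finger_force: 0.0
```

```bash
python3 -c "
from h import *
togo([.6215,-.0754,.15]); ang('s23.png'); print(ctrl.get_state()['opening'])"
```

```text
shift [-0.0006  0.0014  0.0141] tcp [ 0.62   -0.0752  0.1641] F [-0.7 -0.3 -1. ] t 29.7
red [242.7 188.1] [237 183  12  11 109] [[-0.0041  0.1545]] F [-0.7 -0.3 -1. ] grip 0.0 tcp [ 0.62   -0.0752  0.1641]
0.0006362589065808112
```

Call:
send_rows(
  steps=[
    [0,0.001,0.003,0,-1],
    [0,0.001,0.006,0,-1],
    [0,0.001,0.009,0,-1],
    [0,0.001,0.011,0,-1],
    [0,0.001,0.011,0,-1],
  ],
)

```text
time: 30.25
eef_pos: [0.6224, -0.0753, 0.1558]
tcp_rot: [0.612, 0.791, -0.0, -0.0]
contact_force: [-0.3, -0.1, 0.1]
opening: -0.001
finger_force: 0.0
```

Call:
send_rows(
  steps=[
    [0,0,0.002,0,-1],
    [0,0,0.004,0,-1],
    [0,0,0.006,0,-1],
    [0,0,0.006,0,-1],
  ],
)

```text
time: 30.65
eef_pos: [0.6224, -0.0753, 0.1498]
tcp_rot: [0.612, 0.791, -0.0, -0.0]
contact_force: [-0.1, 0.5, -0.4]
opening: 0.002
finger_force: 0.0
```

Call:
send_rows(
  steps=[
    [0,0,0.002,0,-1],
    [0,0,0.004,0,-1],
    [0,0,0.005,0,-1],
    [0,0,0.005,0,-1],
  ],
)

```text
time: 31.05
eef_pos: [0.6229, -0.0754, 0.1457]
tcp_rot: [0.612, 0.791, 0.0, 0.0]
contact_force: [-1.4, 0.5, 3.3]
opening: -0.004
finger_force: 1.3
```

Call:
send_rows(
  steps=[
    [0,0,0.002,0,-1],
    [0,0,0.004,0,-1],
    [0,0,0.004,0,-1],
  ],
)

```text
time: 31.35
eef_pos: [0.6229, -0.0754, 0.1417]
tcp_rot: [0.612, 0.791, 0.0, 0.0]
contact_force: [-0.8, 0.0, 5.6]
opening: 0.001
finger_force: 2.7
```

Call:
send_rows(
  steps=[
    [0,0,0.001,0,-1],
    [0,0,0.002,0,-1],
    [0,0,0.002,0,-1],
  ],
)

```text
time: 31.65
eef_pos: [0.6236, -0.0756, 0.141]
tcp_rot: [0.612, 0.791, 0.001, 0.001]
contact_force: [-1.0, 0.4, 7.6]
opening: 0.0
finger_force: 3.9
```

The button is fully down (7.6 N). I'll add a little margin and hold.

Call:
send_rows(
  steps=[
    [0,0,0.001,0,-1],
    [0,0,0.001,0,-1],
    [0,0,0.001,0,-1],
    [0,0,0.001,0,-1],
    [0,0,0.001,0,-1],
    [0,0,0.001,0,-1],
    [0,0,0.001,0,-1],
    [0,0,0.001,0,-1],
    [0,0,0.001,0,-1],
    [0,0,0.001,0,-1],
    [0,0,0.001,0,-1],
    [0,0,0.001,0,-1],
  ],
)

```text
time: 32.85
eef_pos: [0.624, -0.0756, 0.141]
tcp_rot: [0.612, 0.791, 0.001, 0.002]
contact_force: [-1.3, 0.5, 10.8]
opening: -0.0
finger_force: 5.0
```

Call:
send_rows(
  steps=[
    [0,0,0,0,-1],
    [0,0,0,0,-1],
    [0,0,0,0,-1],
    [0,0,0,0,-1],
    [0,0,0,0,-1],
    [0,0,0,0,-1],
    [0,0,0,0,-1],
    [0,0,0,0,-1],
    [0,0,0,0,-1],
    [0,0,0,0,-1],
    [0,0,0,0,-1],
    [0,0,0,0,-1],
  ],
)

```text
time: 34.05
eef_pos: [0.624, -0.0756, 0.141]
tcp_rot: [0.612, 0.791, 0.001, 0.002]
contact_force: [-1.5, 0.4, 10.9]
opening: 0.002
finger_force: 5.0
```

Call:
send_rows(
  steps=[
    [0,0,0,0,-1],
    [0,0,0,0,-1],
    [0,0,0,0,-1],
    [0,0,0,0,-1],
    [0,0,0,0,-1],
    [0,0,0,0,-1],
    [0,0,0,0,-1],
    [0,0,0,0,-1],
    [0,0,0,0,-1],
    [0,0,0,0,-1],
    [0,0,0,0,-1],
    [0,0,0,0,-1],
  ],
)

```text
time: 35.25
eef_pos: [0.624, -0.0756, 0.141]
tcp_rot: [0.612, 0.791, 0.001, 0.002]
contact_force: [-1.9, 0.8, 10.2]
opening: 0.0
finger_force: 5.0
```

Held for over 3.5 s. Now I release straight up, slowly at first.

Call:
send_rows(
  steps=[
    [0,0,-0.003,0,-1],
    [0,0,-0.006,0,-1],
    [0,0,-0.009,0,-1],
    [0,0,-0.013,0,-1],
    [0,0,-0.03,0,-1],
    [0,0,-0.06,0,-1],
    [0,0,-0.09,0,-1],
    [0,0,-0.1,0,-1],
    [0,0,-0.1,0,-1],
    [0,0,-0.1,0,-1],
  ],
)

```text
time: 36.25
eef_pos: [0.622, -0.0752, 0.2369]
tcp_rot: [0.612, 0.791, -0.0, -0.001]
contact_force: [-0.3, -0.4, -1.1]
opening: -0.002
finger_force: 0.0
```

```bash
python3 -c "
from h import *
ang('s24.png'); K,E,_=cam('wrist'); im=btn()
m=((im[:,:,0]>110)&(im[:,:,1]<70)&(im[:,:,2]<70)).astype(np.uint8); k,l,s,c=cv2.connectedComponentsWithStats(m)
for i in range(1,k):
    if s[i,4]>300: print(s[i],ray(K,E,c[i],.163))"
```

```text
red [242.7 188. ] [237 183  12  11 113] [[-0.0039  0.1557]] F [-0.3 -0.4 -1.1] grip 0.0 tcp [ 0.622  -0.0752  0.2369]
button [ 260  194   35   37 1004] [277.2 212.2]
[  391    35   169   247 27531] [[7.65107717e-01 6.44545445e-04 1.63000000e-01]]
[ 260  194   35   37 1004] [[ 0.62140586 -0.07548393  0.163     ]]
```

The scope stands where it did before the press (button at the same pixel, 242.7,188.0), the button is released and the arm is clear.

```bash
python3 -c "
from plant import ctrl
print(ctrl.sign_off())"
```

```text
the job is handed in; nothing more can be done
None
```

The job is handed in, verdict not shown: the microscope stands by itself on the white patch, about 3 mm off centre by camera, after the button was held fully down for over 3.5 s and released; it took a second grip to stand it up, and while placing it I twice carried it a few millimetres clear of the plate.

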